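Change over the tins on the rotary fastener carousel

ROBOT

A 6-joint arm with a two-finger parallel gripper is mounted at the origin on the work surface. World frame = base frame: x ahead of the robot, y to its left, z up, the work surface at z = 0. Lengths are in m, angles in rad, forces in N, time in s.
With the tool pointing down it reaches from about 0.3 to 1 m from the base axis. Payload 5.1 kg.
Tool frame: the origin (TCP) lies where the fingers leave the gripper's body, on its centre line; the fingertips stand 78 mm ahead of it and the grasp point (between the pads) lies 59 mm ahead of it; z points along the fingers, y is the line along which they close (so a half turn about z gives the same grasp; the last joint's range is limited). The gripper opens to 95 mm and grips with 3 to 60 N. Pads are 20 mm wide; open, the fingers measure 119 mm over their backs; the gripper's body (75 mm by 180 mm) begins 59 mm behind the grasp point.
Start: joints at [1.235, 0.124, 1.65, -0, 1.367, -0.083], TCP at [0.163, 0.629, 0.292] pointing down, gripper open.
Joint ranges: [-2.61, 2.61], [-1.02, 2.33], [0.03, 2.71], [-1.35, 4.49], [0.32, 2.68], [-2.91, 2.91]. Speed limits (rad/s): [2.57, 2.57, 3.14, 3.14, 3.14, 3.14].

INTERFACE

Orientations are given as a 3x3 rotation matrix whose columns are the frame's x, y, z axes.
In Python, from workcell import monitor, cams, ticket gives the robot as it stands.
- The arm moves only by the tool jog_arm, never from a script. Its argument "series" is a list of rows, each a list of 7 numbers: the shift along the tool's x, y, z in m, then the turn, a rotation vector about the tool's x, y, z in degrees, then the opening, from 0 (shut) to 1 (fully open). A call has 1 to 8 rows; each row shifts and turns the commanded pose from where the row before left it, along the tool's axes as they then stand; what a row does not reach is not made up. A row lasts 1/8 s, in which the tool goes at most 62.5 mm and 10.7 degrees, less where a joint would pass 70% of its speed; a pose out of reach is approached as far as the arm can. A call with a gripper value outside its range is refused whole. The fingers move at their own pace and stop on an object; "squeeze" is the grip in N (left out, the last holds). Time passes only in rows, so rows that do not move let the fingers close. It gives the time, the measured TCP pose, the force, the opening and the grip force at its end, in the units of the state.
- monitor.observe(): the state, without advancing time (a new reading comes with each control period).
- cams.capture(name): name is "scene" or "top"; returns (picture, depth): 420x560x3 uint8, red, green, blue; 420x560 float32, m along the optical axis (not along the pixel's ray), 0 where there is no reading.
- cams.camera_info(name): a dict with "intrinsics" (3x3 intrinsics, pixels), "pose" (4x4, takes a point from camera to world coordinates). Camera axes: x right, y down, z forward; pixel columns grow to the right and rows downward; lengths in m; the calibration is good to about 2 mm. A picture is of the moment at which its call begins. camera_info takes no time and is no camera call.
- ticket.hand_in(): hands the job in; it is judged then, once.
The state is a dict: "t": time; "q": joint angles; "qvel": joint speeds; "joint_torque": joint torques, N m; "eef_pos": TCP position; "ee_rot": TCP orientation; "wrist_force": force on the tool from outside, world axes, zero at the start; "ft_torque": the same for the moment, N m; "finger_gap": opening from 0.0 (shut) to 1.0 (fully open); "grasp_force": force on a finger pad.
Only numpy, scipy, OpenCV 4.12 (cv2) and the standard library are available. Lean on these libraries where they do the work, as an engineer would, in place of code of your own. Each camera call takes 0.05 s, during which the arm holds its last target. There are 200 camera calls.

TASK

Change over the fastener tins on the carousel: take out every empty open tin and stand it upright in the divided crate, one per cell, and put every full lidded tin from the board into a pocket of its own size (wide tins in wide pockets, slim tins in slim ones), upright and fully down. The wire guard lets tins in and out only at the open front, so turn the carousel by the bar knob on top to bring the right pocket there first. How many tins there are varies; leave the spray can, spool and screwdriver alone.

Things in the scene. Friction and masses are not known exactly. Their poses are not given: they have to be found in the camera images.
- full_wide1_mid (a point): Centre (half-way up) of a full, closed round metal tin with a lid, wide: 58 mm diameter, 60 mm tall, bottom-heavy, about 300 g. Stands on the wooden board at the start. Its z axis points up along the tin. May be absent (None from the start).
- empty_wide1_mid (a point): Centre (half-way up) of an empty tin: an open-topped metal cup (no lid) of the same outer size, 58 mm diameter, 60 mm tall, wall 2 mm, about 70 g. Stands in a wide pocket of the carousel at the start. z axis up. May be absent (None from the start).
- full_slim1_mid (a point): Centre (half-way up) of a full, closed round metal tin with a lid, slim: 44 mm diameter, 60 mm tall, bottom-heavy, about 200 g. Stands on the wooden board at the start. Its z axis points up along the tin. May be absent (None from the start).
- empty_slim1_mid (a point): Centre (half-way up) of an empty tin: an open-topped metal cup (no lid) of the same outer size, 44 mm diameter, 60 mm tall, wall 2 mm, about 70 g. Stands in a slim pocket of the carousel at the start. z axis up. May be absent (None from the start).
- full_wide2_mid (a point): Centre (half-way up) of a full, closed round metal tin with a lid, wide: 58 mm diameter, 60 mm tall, bottom-heavy, about 300 g. Stands on the wooden board at the start. Its z axis points up along the tin. May be absent (None from the start).
- empty_wide2_mid (a point): Centre (half-way up) of an empty tin: an open-topped metal cup (no lid) of the same outer size, 58 mm diameter, 60 mm tall, wall 2 mm, about 70 g. Stands in a wide pocket of the carousel at the start. z axis up. May be absent (None from the start).
- full_slim2_mid (a point): Centre (half-way up) of a full, closed round metal tin with a lid, slim: 44 mm diameter, 60 mm tall, bottom-heavy, about 200 g. Stands on the wooden board at the start. Its z axis points up along the tin. May be absent (None from the start).
- empty_slim2_mid (a point): Centre (half-way up) of an empty tin: an open-topped metal cup (no lid) of the same outer size, 44 mm diameter, 60 mm tall, wall 2 mm, about 70 g. Stands in a slim pocket of the carousel at the start. z axis up. May be absent (None from the start).
- pocket_wide1 (a point): Centre of the floor of a wide round pocket of the carousel, at z = 50 mm: bore 64 mm, wall 4 mm thick and 20 mm high (a tin in it sticks out 40 mm). It lies 90 mm from the turning axis and moves with the carousel; the four pockets are 90 degrees apart, the two wide ones opposite each other and the two slim ones opposite each other.
- pocket_wide2 (a point): Centre of the floor of a wide round pocket of the carousel, at z = 50 mm: bore 64 mm, wall 4 mm thick and 20 mm high (a tin in it sticks out 40 mm). It lies 90 mm from the turning axis and moves with the carousel; the four pockets are 90 degrees apart, the two wide ones opposite each other and the two slim ones opposite each other.
- pocket_slim1 (a point): Centre of the floor of a slim round pocket of the carousel, at z = 50 mm: bore 50 mm, wall 4 mm thick and 20 mm high (a tin in it sticks out 40 mm). It lies 90 mm from the turning axis and moves with the carousel; the four pockets are 90 degrees apart, the two wide ones opposite each other and the two slim ones opposite each other.
- pocket_slim2 (a point): Centre of the floor of a slim round pocket of the carousel, at z = 50 mm: bore 50 mm, wall 4 mm thick and 20 mm high (a tin in it sticks out 40 mm). It lies 90 mm from the turning axis and moves with the carousel; the four pockets are 90 degrees apart, the two wide ones opposite each other and the two slim ones opposite each other.
- knob (a point): Centre of the carousel's black bar knob, on the vertical turning axis, z = 170 mm: a bar 60 mm long (along this frame's x, which also points towards pocket_wide1), 14 mm wide (y), 30 mm high (z 155 to 185 mm), above the wire guard. It turns the whole carousel with it, rigidly, either way without stops; dry friction about 0.1 N m, it stays where left. Rotor disc 256 mm across, top at z = 50 mm.
- gate (a point): The loading point, fixed to the stand: in the middle of the open front, 90 mm from the turning axis, at pocket-floor height (z = 50 mm); its frame's -x axis points outwards, away from the knob. A pocket whose centre is here is open from above.
- guard (a point): Middle of the front wire of the fixed guard over the carousel, 40 mm from the turning axis, right between knob and gate. The guard is a flat grid of 5 mm steel wires at z = 122 to 127 mm, 230 mm wide, running back to 150 mm behind the axis, on two rear posts. It clears seated tins by 12 mm only, so tins in pockets under it cannot be put in or taken out.
- cell0 (a point): Centre of the floor (4 mm above the table) of one cell of the plywood crate, open above. The fixed crate is 152 mm square and 28 mm high, with 2 x 2 cells 70 mm square (74 mm pitch); outer walls 28 mm high above the table, dividers 24 mm, walls 4 mm thick. Cell walls run along this frame's x and y.
- cell1 (a point): Centre of the floor (4 mm above the table) of one cell of the plywood crate, open above. The fixed crate is 152 mm square and 28 mm high, with 2 x 2 cells 70 mm square (74 mm pitch); outer walls 28 mm high above the table, dividers 24 mm, walls 4 mm thick. Cell walls run along this frame's x and y.
- cell2 (a point): Centre of the floor (4 mm above the table) of one cell of the plywood crate, open above. The fixed crate is 152 mm square and 28 mm high, with 2 x 2 cells 70 mm square (74 mm pitch); outer walls 28 mm high above the table, dividers 24 mm, walls 4 mm thick. Cell walls run along this frame's x and y.
- cell3 (a point): Centre of the floor (4 mm above the table) of one cell of the plywood crate, open above. The fixed crate is 152 mm square and 28 mm high, with 2 x 2 cells 70 mm square (74 mm pitch); outer walls 28 mm high above the table, dividers 24 mm, walls 4 mm thick. Cell walls run along this frame's x and y.
- board: Fixed wooden board, 200 mm square, 8 mm thick, on which the full tins stand; origin at the centre of its underside.
- spraycan: Bystander: loose spray can, 64 mm diameter, 190 mm tall; origin at the centre of its underside. Leave alone.
- spool: Bystander: loose thread spool, 68 mm diameter, 78 mm tall; origin at the centre of its underside. Leave alone.
- screwdriver: Bystander: loose screwdriver lying on the table. Leave alone.
Mind the look-alikes: they are no part of the job. Leave any blue look-alike of the part that bears full_wide1_mid alone.

How it is judged:
By the outcome, as a careful person would: the job done as asked, in the order asked, and still so for the second after the job is handed in, with the robot touching nothing.
Of full_wide1, full_wide2, full_slim1, full_slim2 only 2 to 3 are there at a start; the rules pass over those that are not, and their reading is None.
Of empty_wide1, empty_wide2, empty_slim1, empty_slim2 only 2 to 2 are there at a start; the rules pass over those that are not, and their reading is None.
At some moment in a run one of full_wide1, full_wide2, full_slim1, full_slim2 may be knocked a few centimetres aside while the robot is not near it.
It also fails if it takes over 210 s, if anything falls off the work surface, if the arm or the gripper's body presses on something with over 40 N, if the wrist force passes 120 N, or if a joint passes its speed limit or range.

## Working session

There is one attempt and no reset: what is moved stays moved. The work goes in short steps, Python scripts to look and compute and a tool call to move; the robot and the scene stay as the last step left them, time stands still between calls to the robot, and variables do not carry over. Pictures are saved under pics/ and viewed, at most 14 in all, crops included, and the job is handed in when it is done.

Besides the shell and the picture viewer there is one more tool, called after "Emit:" as name(argument=value, ...), one argument or row to a line, values as JSON. jog_arm: Moves the arm, as the interface text tells. Its arguments: {"type":"object","properties":{"series":{"type":"array","items":{"type":"array","items":{"type":"number"}}},"squeeze":{"type":"number"}},"required":["series"]}

```bash
ls; mkdir -p pics; python3 - <<'E'
from workcell import monitor, cams
import cv2, numpy as np
s=monitor.observe(); print(s['t'],s['eef_pos'],np.round(s['ee_rot'],3).tolist(),s['finger_gap'])
for n in ['scene','top']:
    p,d=cams.capture(n); cv2.imwrite(f'pics/{n}0.png',p[:,:,::-1]); np.save(f'pics/{n}0.npy',d)
    i=cams.camera_info(n); print(n,i['intrinsics'].round(1).tolist(),i['pose'].round(3).tolist())
E
```

```text
pics
0.0 [0.16242881 0.62887522 0.29098365] [[-0.968, 0.25, -0.001], [0.25, 0.968, -0.002], [0.0, -0.002, -1.0]] 0.9988191258256109
scene [[389.3, 0.0, 277.8], [0.0, 389.3, 211.7], [0.0, 0.0, 1.0]] [[-0.364, 0.626, -0.69, 1.271], [0.931, 0.261, -0.255, 0.346], [0.021, -0.735, -0.678, 0.828], [0.0, 0.0, 0.0, 1.0]]
top [[497.6, 0.0, 288.3], [0.0, 497.6, 203.2], [0.0, 0.0, 1.0]] [[-0.028, -0.999, 0.047, 0.485], [-1.0, 0.028, 0.001, 0.053], [-0.002, -0.047, -0.999, 1.519], [0.0, 0.0, 0.0, 1.0]]
```

View pics/top0.png

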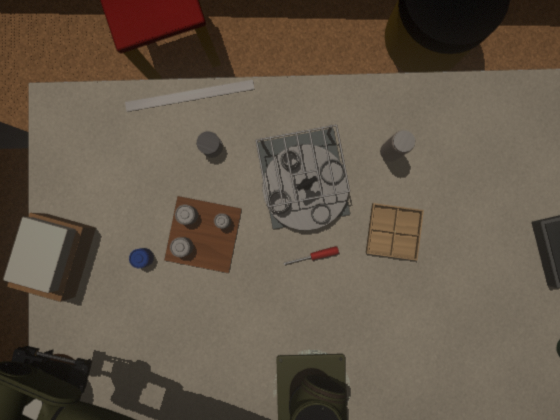

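View pics/scene0.png

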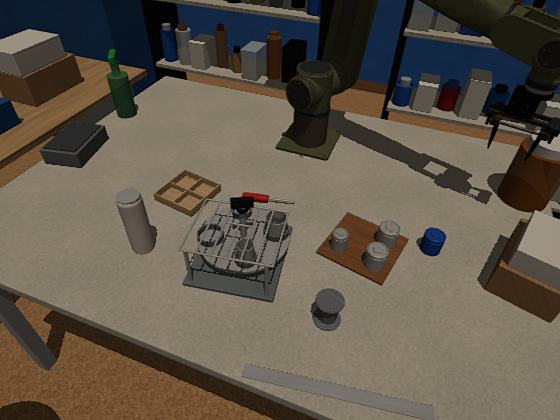

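Top view: the board has three metal tins at (186,215), (222,221) and (181,247). The blue look-alike is off the board at (141,258), and the spool is at (208,144). The spray can is at (398,143). Knob ≈ (307,187), crate ≈ (395,232). Next, one close crop of the carousel and board.

```bash
python3 - <<'E'
import cv2, numpy as np
p=cv2.imread('pics/top0.png')
a=p[118:238,250:360]; b=p[190:280,125:245]
a=cv2.resize(a,None,fx=4.5,fy=4.5,interpolation=cv2.INTER_CUBIC); b=cv2.resize(b,None,fx=2.5,fy=2.5,interpolation=cv2.INTER_CUBIC)
c=np.zeros((545,800,3),np.uint8); c[:a.shape[0],:a.shape[1]]=a[:, :]; c[:b.shape[0],500:800]=b
c=np.clip(c*1.5,0,255).astype(np.uint8)
cv2.imwrite('pics/crop1.png',c)
E
```

```text
(no output)
```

View pics/crop1.png

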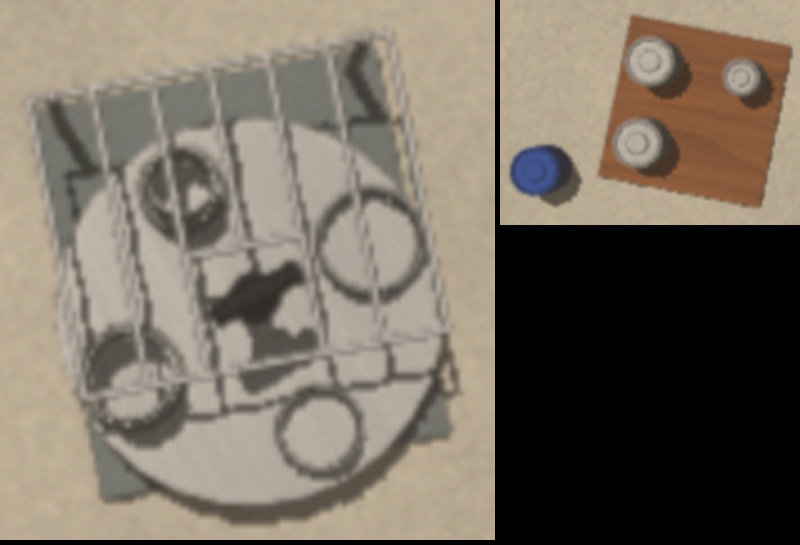

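The close crop shows three full metal tins on the board: two wide and one slim. The blue one is off the board and stays out of the job. The carousel holds an empty slim tin at crop (185,195) and an empty wide tin at (135,380). A free wide pocket is at (372,245) and a free slim pocket at (320,432). The front is the lower side, and the front wire runs from (85,398) to (450,335). Now I'll measure.

```bash
cat > h.py <<'E'
import cv2, numpy as np
from workcell import monitor, cams
def look(n,save=None):
    p,d=cams.capture(n)
    if save: cv2.imwrite('pics/'+save,p[:,:,::-1])
    return p,d
def cloud(n,d):
    i=cams.camera_info(n);K=i['intrinsics'];T=i['pose']
    v,u=np.mgrid[:420,:560]
    P=np.stack([(u-K[0,2])/K[0,0]*d,(v-K[1,2])/K[1,1]*d,d],-1)
    return P@T[:3,:3].T+T[:3,3]
def ray(n,uv,z):
    i=cams.camera_info(n);K=i['intrinsics'];T=i['pose']
    uv=np.atleast_2d(uv).astype(float)
    r=np.c_[(uv-K[:2,2])/K[[0,1],[0,1]],np.ones(len(uv))]@T[:3,:3].T
    return (T[:3,3]+r*((z-T[2,3])/r[:,2])[:,None])[:,:2]
def pix(n,X):
    i=cams.camera_info(n);K=i['intrinsics'];T=i['pose']
    c=(np.atleast_2d(X)-T[:3,3])@T[:3,:3]; return c[:,:2]/c[:,2:]*K[[0,1],[0,1]]+K[:2,2]
def blobs(n,d,zlo,zhi,zpl,amin=15,box=None):
    C=cloud(n,d); m=(C[...,2]>zlo)&(C[...,2]<zhi)&(d>0)
    if box: m&=(C[...,0]>box[0])&(C[...,0]<box[1])&(C[...,1]>box[2])&(C[...,1]<box[3])
    k,l,s,c=cv2.connectedComponentsWithStats(m.astype(np.uint8))
    out=[]
    for j in range(1,k):
        if s[j,4]<amin: continue
        v,u=np.nonzero(l==j); q=ray(n,np.c_[u,v],zpl)
        (cc,rr)=cv2.minEnclosingCircle(q.astype(np.float32))
        out.append((s[j,4],c[j].round(1),q.mean(0).round(4),np.round(cc,4),round(rr,4),C[l==j][:,2].mean().round(4)))
    return out
E
python3 - <<'E'
from h import *
for n in ['top','scene']:
    d=np.load(f'pics/{n}0.npy'); C=cloud(n,d)
    print(n,'table z',C[250:260,395-60:395-40,2].mean() if n=='top' else '')
    print('board tins');[print(*b) for b in blobs(n,d,.055,.08,.068,box=(.2,.75,.2,.55))]
    print('knob');[print(*b) for b in blobs(n,d,.165,.2,.185,box=(.35,.75,-.15,.15))]
    print('crate');[print(*b) for b in blobs(n,d,.014,.035,.026,box=(.25,.6,-.4,-.1))]
    print('empt');[print(*b) for b in blobs(n,d,.095,.116,.11,box=(.35,.75,-.2,.2))]
    print('guard');[print(*b) for b in blobs(n,d,.117,.135,.127,box=(.35,.75,-.2,.2))]
    print('disc');[print(*b) for b in blobs(n,d,.043,.058,.05,box=(.35,.75,-.2,.2),amin=200)]
E
```

```text
top table z 0.002922869250074488
board tins
219 [208.2 145.2] [0.7304 0.2842] [0.7372 0.2852] 0.034 0.0769
317 [184.8 214.4] [0.5291 0.3567] [0.5291 0.3562] 0.0299 0.0666
181 [221.3 220.7] [0.5077 0.2504] [0.5081 0.2499] 0.0225 0.0667
320 [179.8 247. ] [0.4346 0.3729] [0.4338 0.3723] 0.03 0.0668
273 [138.6 258.6] [0.4044 0.493 ] [0.4058 0.4932] 0.0289 0.0596
knob
122 [306.7 183. ] [0.6008 0.0027] [0.5995 0.002 ] 0.03 0.1848
crate
546 [396.1 231.4] [ 0.4621 -0.2664] [ 0.4619 -0.2629] 0.1072 0.025
empt
26 [293.7 157.3] [0.6818 0.0348] [0.68  0.044] 0.0214 0.1081
guard
1018 [300.5 167.9] [0.6489 0.0169] [0.6536 0.0125] 0.1492 0.1268
disc
295 [307.4 157.4] [ 0.6887 -0.0067] [ 0.6897 -0.0065] 0.0422 0.0503
366 [322.4 169.4] [ 0.6518 -0.0499] [ 0.653  -0.0517] 0.0774 0.0502
396 [284.3 176.9] [0.6324 0.0637] [0.6366 0.054 ] 0.0766 0.0506
314 [270.8 178.3] [0.6294 0.1035] [0.6335 0.1044] 0.0541 0.0505
429 [306.  186.3] [6.028e-01 1.000e-04] [6.052e-01 1.000e-04] 0.0502 0.0503
1309 [310.9 212. ] [ 0.5263 -0.012 ] [ 0.5576 -0.0045] 0.1181 0.0506
216 [320.7 213.1] [ 0.5224 -0.0408] [ 0.5224 -0.
[... 781 characters left out ...]
 [0.6876 0.0339] [0.6885 0.0418] 0.026 0.1048
69 [249.3 248.1] [0.6908 0.0598] [0.6883 0.0512] 0.0256 0.1042
22 [265.6 271.4] [0.7428 0.1251] [0.7431 0.1249] 0.0083 0.106
guard
242 [204.2 218.2] [ 0.6524 -0.0847] [ 0.6614 -0.075 ] 0.0913 0.1266
710 [252.6 236.6] [0.664  0.0577] [0.6525 0.0556] 0.1194 0.1267
38 [242.1 216.8] [0.612  0.0041] [0.6117 0.0031] 0.0129 0.1249
disc
395 [258.4 229.7] [0.5683 0.0305] [0.569  0.0376] 0.0886 0.0505
377 [224.4 239.9] [ 0.6401 -0.039 ] [ 0.6377 -0.0418] 0.0618 0.0506
209 [236.7 241.6] [ 0.6332 -0.0054] [0.6305 0.0011] 0.0605 0.0508
364 [267.8 251.2] [0.6332 0.0858] [0.6309 0.0829] 0.0486 0.0507
513 [230.6 265.1] [0.7136 0.0156] [0.7018 0.0128] 0.0843 0.05
```

```bash
cat >> h.py <<'E'
def axis_fit(d):
    """disc rim (z=50, r=128) of the free front/sides -> circle fit; guard -> gate direction; knob -> bar direction"""
    from scipy.optimize import least_squares
    C=cloud('top',d); m=((C[...,2]>.043)&(C[...,2]<.075)&(np.hypot(C[...,0]-.6,C[...,1])<.17)).astype(np.uint8)
    m=cv2.morphologyEx(m,cv2.MORPH_CLOSE,np.ones((5,5)))
    c=max(cv2.findContours(m,0,1)[0],key=len)[:,0]; q=ray('top',c,.05)
    q=q[(q[:,0]<.56)]
    f=least_squares(lambda x:np.hypot(*(q-x[:2]).T)-.1275,[.6,0],loss='soft_l1',f_scale=.002); return f.x
def rect(d,zlo,zhi,zpl,box):
    C=cloud('top',d); m=(C[...,2]>zlo)&(C[...,2]<zhi)&(C[...,0]>box[0])&(C[...,0]<box[1])&(C[...,1]>box[2])&(C[...,1]<box[3])
    v,u=np.nonzero(m); q=ray('top',np.c_[u,v],zpl)
    return cv2.minAreaRect((q*1000).astype(np.float32)),q
def bar(d):
    r,q=rect(d,.165,.2,.185,(.35,.75,-.15,.15)); c=q.mean(0); w=np.linalg.svd(q-c,full_matrices=False)[2][0]
    return c,np.degrees(np.arctan2(w[1],w[0]))%180
E
python3 - <<'E'
from h import *
d=np.load('pics/top0.npy')
print('axis',axis_fit(d)); print('guard',rect(d,.117,.135,.127,(.35,.8,-.2,.2))[0]); print('crate',rect(d,.014,.035,.026,(.25,.6,-.4,-.1))[0]); print('bar',bar(d))
print('board',rect(d,.005,.012,.008,(.35,.62,.2,.45))[0])
E
```

```text
axis [0.6033371  0.00246607]
guard ((656.1940307617188, 11.399940490722656), (196.03323364257812, 234.57057189941406), 9.12476921081543)
crate ((469.5538635253906, -217.96438598632812), (244.3567657470703, 152.00157165527344), 80.2982406616211)
bar (array([0.60075778, 0.00269313]), np.float64(118.88860745849645))
board ((484.671630859375, 324.61090087890625), (269.6600646972656, 249.20448303222656), 0.011814546771347523)
```

```bash
cat >> h.py <<'E'
def need(x,y,z,th=None):
    """remaining shift in tool axes (mm) and tool-z turn (deg)"""
    s=monitor.observe(); R=s['ee_rot']; p=s['eef_pos']
    t=np.degrees(np.arctan2(R[1,0],R[0,0]))
    tilt=np.degrees(R.T@np.cross(R[:,2],[0,0,-1]))
    print('t%.2f'%s['t'],'pos',p.round(4),'th %.1f'%t,'gap %.3f'%s['finger_gap'],'grip %.1f'%s['grasp_force'],'F',s['wrist_force'].round(1),'q6 %.2f'%s['q'][5])
    print(' shift mm',(R.T@(np.array([x,y,z])-p)*1000).round(1),'turn',None if th is None else round((t-th+180)%360-180,1),'tilt',tilt.round(2))
E
python3 - <<'E'
from h import *
d=np.load('pics/top0.npy')
r,q=rect(d,.014,.035,.026,(.35,.56,-.36,-.15)); print('crate',r,q.mean(0))
need(.602,.0027,.291,118.9)
E
```

```text
crate ((462.03863525390625, -261.92236328125), (155.16531372070312, 152.0015411376953), 80.2982177734375) [ 0.46208698 -0.26628322]
t0.10 pos [0.1625 0.6289 0.2911] th 165.5 gap 1.003 grip 0.0 F [-0.5 -0.2  0.1] q6 -0.08
 shift mm [-582.2 -496.4    0.9] turn 46.6 tilt [-0.11 -0.01 -0.  ]
```

Emit:
jog_arm(
  series=[
    [-0.04,-0.034,0,0,0,0,1],
    [-0.04,-0.034,0,0,0,0,1],
    [-0.04,-0.034,0,0,0,0,1],
    [-0.04,-0.034,0,0,0,0,1],
    [-0.04,-0.034,0,0,0,0,1],
    [-0.04,-0.034,0,0,0,0,1],
    [-0.04,-0.034,0,0,0,0,1],
    [-0.04,-0.034,0,0,0,0,1],
  ],
  squeeze=20,
)

```text
t: 1.1
eef_pos: [0.4049, 0.2843, 0.2919]
ee_rot: [[-0.968, 0.25, -0.0], [0.25, 0.968, -0.0], [0.0, -0.0, -1.0]]
wrist_force: [0.2, -0.2, 0.3]
finger_gap: 0.998
grasp_force: 0.0
```

Emit:
jog_arm(
  series=[
    [-0.04,-0.034,0,0,0,0,0.6],
    [-0.04,-0.034,0,0,0,0,0.6],
    [-0.04,-0.034,0,0,0,0,0.6],
    [-0.04,-0.034,0,0,0,0,0.6],
    [-0.04,-0.034,0,0,0,0,0.6],
    [-0.04,-0.034,0,0,0,0,0.6],
    [-0.022,-0.02,0,0,0,0,0.6],
    [0,0,0,0,0,0,0.6],
  ],
)

```text
t: 2.1
eef_pos: [0.6025, 0.0019, 0.2913]
ee_rot: [[-0.967, 0.253, -0.002], [0.253, 0.967, 0.0], [0.002, -0.0, -1.0]]
wrist_force: [0.4, 0.8, -0.6]
finger_gap: 0.6
grasp_force: 0.0
```

Emit:
jog_arm(
  series=[
    [0,0,0,0,0,9.5,0.6],
    [0,0,0,0,0,9.5,0.6],
    [0,0,0,0,0,9.5,0.6],
    [0,0,0,0,0,9.5,0.6],
    [0,0,0,0,0,8.6,0.6],
    [0,0,0,0,0,0,0.6],
  ],
)

```text
t: 2.85
eef_pos: [0.6014, 0.0046, 0.292]
ee_rot: [[-0.486, 0.874, -0.001], [0.874, 0.486, 0.0], [0.001, -0.0, -1.0]]
wrist_force: [0.4, 0.3, -0.4]
finger_gap: 0.602
grasp_force: 0.0
```

```bash
python3 -c "
from h import *
need(.602,.0027,.229,118.9)"
```

```text
t2.85 pos [0.6014 0.0046 0.292 ] th 119.1 gap 0.602 grip 0.0 F [ 0.4  0.3 -0.4] q6 -0.59
 shift mm [-2.  -0.3 63. ] turn 0.2 tilt [-0.03 -0.04  0.  ]
```

Emit:
jog_arm(
  series=[
    [-0.001,0,0.031,0,0,0,0.6],
    [-0.001,0,0.032,0,0,0,0.5],
    [0,0,0,0,0,0,0.3],
    [0,0,0,0,0,0,0],
    [0,0,0,0,0,0,0],
    [0,0,0,0,0,0,0],
  ],
  squeeze=40,
)

```text
t: 3.6
eef_pos: [0.6039, 0.0022, 0.2307]
ee_rot: [[-0.484, 0.875, 0.003], [0.875, 0.484, 0.001], [-0.001, 0.003, -1.0]]
wrist_force: [2.0, 3.1, -0.1]
finger_gap: 0.308
grasp_force: 40.0
```

Emit:
jog_arm(
  series=[
    [0,0,0,0,0,-9,0],
    [0,0,0,0,0,-9,0],
    [0,0,0,0,0,-9,0],
    [0,0,0,0,0,-9,0],
    [0,0,0,0,0,-9,0],
    [0,0,0,0,0,-9,0],
    [0,0,0,0,0,-9,0],
    [0,0,0,0,0,-7.2,0],
  ],
)

```text
t: 4.6
eef_pos: [0.6039, 0.0024, 0.2307]
ee_rot: [[-0.987, -0.162, 0.003], [-0.162, 0.987, 0.002], [-0.004, 0.001, -1.0]]
wrist_force: [3.6, 3.8, -0.7]
finger_gap: 0.306
grasp_force: 40.0
```

```bash
python3 -c "
from h import *
need(.602,.0027,.229,189.1)"
```

```text
t4.60 pos [0.6039 0.0024 0.2307] th -170.6 gap 0.306 grip 40.0 F [ 3.6  3.8 -0.7] q6 -1.82
 shift mm [1.9 0.6 1.7] turn 0.3 tilt [ 0.06  0.21 -0.  ]
```

```bash
python3 -c "
from h import *
p,d=look('scene')
c=cv2.resize(p[140:300,150:350,::-1],None,fx=4,fy=3.75,interpolation=cv2.INTER_CUBIC);cv2.imwrite('pics/s1.png',np.clip(c*1.5,0,255).astype(np.uint8))"
```

```text
(no output)
```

View pics/s1.png

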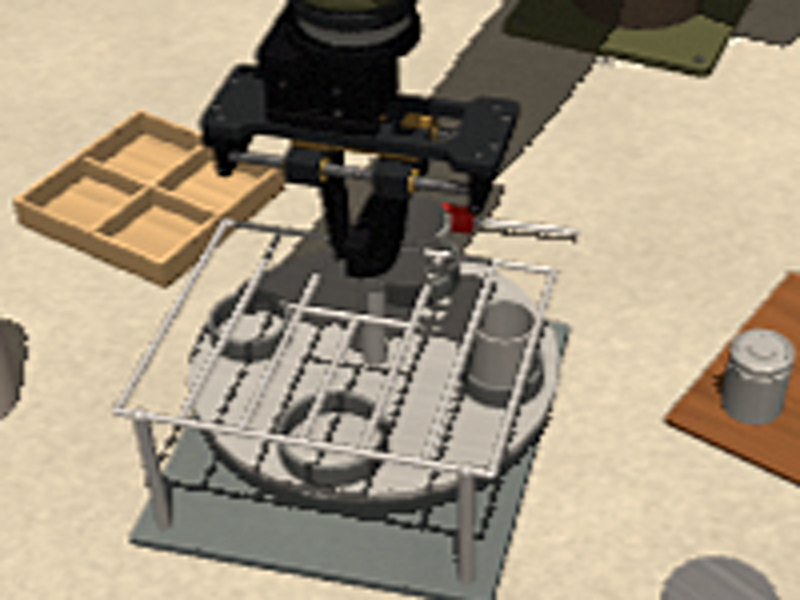

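Emit:
jog_arm(
  series=[
    [0,0,0,0,0,0,1],
    [0,0,0,0,0,0,1],
    [0,0,0,0,0,0,1],
    [0,0,-0.02,0,0,0,1],
    [0,0,-0.03,0,0,0,1],
    [0.046,0,0,0,0,0,1],
    [0.046,0,0,0,0,0,1],
    [0,0,0,0,0,0,1],
  ],
)

```text
t: 5.65
eef_pos: [0.5103, -0.0131, 0.2803]
ee_rot: [[-0.988, -0.157, 0.001], [-0.157, 0.988, -0.0], [-0.001, -0.001, -1.0]]
wrist_force: [0.3, 0.3, -1.0]
finger_gap: 0.994
grasp_force: 0.0
```

```bash
python3 -c "
from h import *
need(.5131,-.0117,.154,189.1)
for n in ['top','scene']:
  p,d=look(n)
  for b in blobs(n,d,.095,.116,.11,box=(.45,.6,-.1,.1),amin=5): print(n,*b)"
```

```text
t5.65 pos [ 0.5103 -0.0131  0.2803] th -170.9 gap 0.994 grip 0.0 F [ 0.3  0.3 -1. ] q6 -1.86
 shift mm [ -2.8   1.  126.3] turn -0.0 tilt [-0.03  0.06 -0.  ]
top 10 [276.4 197.8] [0.5677 0.0871] [0.57   0.0882] 0.0118 0.107
scene 95 [255.2 197.3] [ 0.509  -0.0046] [ 0.5179 -0.0076] 0.035 0.1042
scene 12 [250.8 207.7] [0.5538 0.0023] [0.5525 0.0037] 0.01 0.0983
scene 54 [275.6 221.7] [0.5791 0.0855] [0.5843 0.0859] 0.0177 0.1036
```

Emit:
jog_arm(
  series=[
    [-0.002,0.001,0.04,0,0,0,1],
    [0,0,0.04,0,0,0,1],
    [0,0,0.03,0,0,0,1],
    [0,0,0.016,0,0,0,1],
    [0,0,0,0,0,0,0.5],
    [0,0,0,0,0,0,0.3],
    [0,0,0,0,0,0,0.3],
    [0,0,0,0,0,0,0.3],
  ],
  squeeze=15,
)

```text
t: 6.75
eef_pos: [0.5145, -0.0116, 0.1543]
ee_rot: [[-0.987, -0.158, 0.002], [-0.158, 0.987, -0.0], [-0.002, -0.001, -1.0]]
wrist_force: [0.4, 0.2, 0.3]
finger_gap: 0.634
grasp_force: 0.0
```

```bash
python3 -c "
from h import *
need(.5131,-.0117,.30,189.1)"
```

```text
t6.75 pos [ 0.5145 -0.0116  0.1543] th -170.9 gap 0.634 grip 0.0 F [0.4 0.2 0.3] q6 -1.86
 shift mm [   1.1    0.  -145.7] turn 0.0 tilt [-0.03  0.1   0.  ]
```

Emit:
jog_arm(
  series=[
    [0,0,0,0,0,0,0.3],
    [0,0,0,0,0,0,0.3],
    [0,0,-0.02,0,0,0,0.3],
    [0,0,-0.03,0,0,0,0.3],
    [0,0,-0.04,0,0,0,0.3],
    [0,0,-0.045,0,0,0,0.3],
    [0,0,0,0,0,0,0.3],
  ],
)

```text
t: 7.62
eef_pos: [0.5156, -0.0117, 0.2926]
ee_rot: [[-0.987, -0.158, 0.008], [-0.158, 0.987, -0.001], [-0.008, -0.002, -1.0]]
wrist_force: [0.6, -0.4, -1.6]
finger_gap: 0.616
grasp_force: 15.0
```

```bash
python3 -c "
from h import *
need(.4193,-.2943,.28,170.3)
p,d=look('scene','s2.png')
for b in blobs('scene',d,.13,.26,.24,box=(.4,.6,-.1,.1),amin=5): print(*b)"
```

```text
t7.62 pos [ 0.5156 -0.0117  0.2926] th -170.9 gap 0.616 grip 15.0 F [ 0.6 -0.4 -1.6] q6 -1.86
 shift mm [ 140.  -263.7   12.2] turn 18.8 tilt [-0.13  0.43 -0.  ]
724 [249.3 165.9] [ 0.5396 -0.0047] [ 0.5435 -0.0131] 0.0697 0.2272
60 [244.2 196.9] [0.6557 0.0349] [0.6601 0.0378] 0.0275 0.1768
```

Emit:
jog_arm(
  series=[
    [0.02,-0.038,0,0,0,0,0.3],
    [0.02,-0.038,0,0,0,0,0.3],
    [0.02,-0.038,0,0,0,0,0.3],
    [0.02,-0.038,0,0,0,0,0.3],
    [0.02,-0.038,0,0,0,0,0.3],
    [0.02,-0.038,0,0,0,0,0.3],
    [0.02,-0.036,0,0,0,9.4,0.3],
    [0,0,0,0,0,9.4,0.3],
  ],
)

```text
t: 8.68
eef_pos: [0.4158, -0.2959, 0.2853]
ee_rot: [[-0.984, 0.177, -0.004], [0.177, 0.984, 0.003], [0.004, 0.002, -1.0]]
wrist_force: [0.1, -0.1, -0.5]
finger_gap: 0.617
grasp_force: 15.0
```

```bash
python3 -c "
from h import *
need(.4193,-.2943,.110,170.3)
p,d=look('top','t2.png')
print('axis',axis_fit(d),'bar',bar(d))
print('crate',rect(d,.014,.032,.026,(.35,.56,-.36,-.15))[0])
for b in blobs('top',d,.043,.058,.05,box=(.45,.75,-.13,.13),amin=150): print('in',*b)
for b in blobs('top',d,.062,.078,.07,box=(.45,.75,-.13,.13),amin=20): print('ring',*b)
for b in blobs('top',d,.06,.075,.068,box=(.35,.65,.2,.45),amin=20): print('full',*b)
"
```

```text
t8.68 pos [ 0.4158 -0.2959  0.2853] th 169.8 gap 0.617 grip 15.0 F [ 0.1 -0.1 -0.5] q6 -2.12
 shift mm [ -3.9   1.8 175.3] turn -0.5 tilt [ 0.11 -0.24  0.  ]
axis [0.60325518 0.0026138 ] bar (array([0.60050057, 0.00282329]), np.float64(8.141471923277578))
crate ((462.072509765625, -261.72467041015625), (154.88551330566406, 152.0015106201172), 80.29825592041016)
in 471 [322.5 168.5] [ 0.6544 -0.0503] [ 0.653  -0.0517] 0.0774 0.0503
in 169 [295.3 157.2] [0.6901 0.0293] [0.6921 0.0198] 0.0294 0.0506
in 528 [284.6 175.9] [0.6354 0.0627] [0.6353 0.0614] 0.0775 0.0503
in 185 [335.7 164.1] [ 0.6664 -0.0898] [ 0.6666 -0.0922] 0.0462 0.0503
in 223 [270.3 174.1] [0.642  0.1048] [0.6439 0.1071] 0.0444 0.0503
in 437 [306.1 186.2] [ 6.032e-01 -1.000e-04] [6.052e-01 1.000e-04] 0.0502 0.0506
in 1292 [309.6 210.2] [ 0.5317 -0.0085] [ 0.5606 -0.0031] 0.119 0.0503
in 354 [311.1 216.6] [ 0.5129 -0.0122] [ 0.5127 -0.0117] 0.032 0.0506
ring 23 [291.7 149.4] [0.7106 0.0396] [0.7089 0.0372] 0.0199 0.0688
ring 46 [307.6 155.1] [ 0.6928 -0.0066] [0.6904 0.0085] 0.0333 0.0695
ring 26 [294.6 165. ] [0.6645 0.0324] [0.6704 0.031 ] 0.023 0.0698
ring 47 [340.7 179.3] [ 0.619  -0.1011] [ 0.6155 -0.0889] 0.0285 0.0694
ring 34 [328.6 182.2] [ 0.6114 -0.0654] [ 0.6132 -0.074 ] 0.0254 0.0694
ring 21 [282.8 189.8] [0.5928 0.0688] [0.5909 0.0727] 0.0196 0.071
ring 21 [274.1 199.8] [0.5645 0.095 ] [0.5682 0.0952] 0.0181 0.0698
ring 103 [311.1 216.5] [ 0.5128 -0.0115] [ 0.5124 -0.011 ] 0.0359 0.0701
full 301 [184.5 214.4] [0.5292 0.3573] [0.5297 0.3573] 0.029 0.0668
full 173 [221.4 220.7] [0.5079 0.2502] [0.5078 0.2502] 0.0221 0.0664
full 302 [179.7 247.1] [0.4345 0.3732] [0.4346 0.3731] 0.0295 0.067
```

View pics/t2.png

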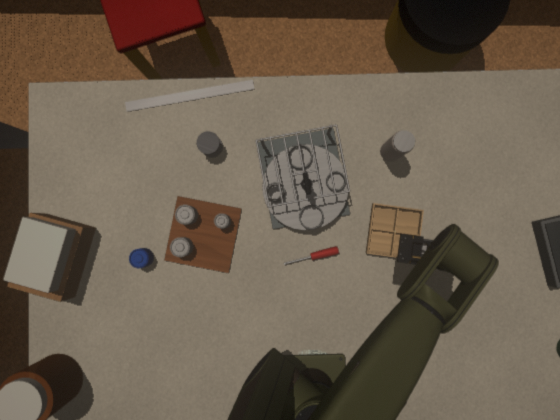

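The picture shows the wide pocket empty at the gate (311,216) and the gripper with the tin over the crate's lower right cell (412,247). The board tins are unmoved. Now I'll lower and release.

Emit:
jog_arm(
  series=[
    [-0.004,0.002,0.05,0,0,0,0.3],
    [0,0,0.05,0,0,0,0.3],
    [0,0,0.045,0,0,0,0.3],
    [0,0,0.02,0,0,0,0.3],
    [0,0,0.01,0,0,0,0.3],
    [0,0,0,0,0,0,0.3],
    [0,0,0,0,0,0,0.9],
    [0,0,0,0,0,0,0.9],
  ],
)

```text
t: 9.72
eef_pos: [0.4226, -0.2936, 0.1147]
ee_rot: [[-0.986, 0.168, 0.002], [0.168, 0.986, -0.002], [-0.002, -0.001, -1.0]]
wrist_force: [-0.2, -0.2, 0.1]
finger_gap: 0.774
grasp_force: 0.0
```

Emit:
jog_arm(
  series=[
    [0,0,0,0,0,0,0.85],
    [0,0,-0.03,0,0,0,0.85],
    [0,0,-0.05,0,0,0,0.85],
    [0,0,-0.05,0,0,0,0.85],
    [0,0,-0.045,0,0,0,0.85],
    [0,0,0,0,0,0,0.85],
  ],
)

```text
t: 10.48
eef_pos: [0.4234, -0.2944, 0.2941]
ee_rot: [[-0.986, 0.168, 0.008], [0.168, 0.986, -0.007], [-0.009, -0.005, -1.0]]
wrist_force: [0.2, -0.0, -0.4]
finger_gap: 0.853
grasp_force: 0.0
```

```bash
python3 -c "
from h import *
need(.602,.0027,.28,9.1)
p,d=look('scene')
for b in blobs('scene',d,.045,.075,.064,box=(.35,.6,-.4,-.15),amin=5): print(*b)"
```

```text
t10.47 pos [ 0.4234 -0.2944  0.2941] th 170.3 gap 0.853 grip 0.0 F [ 0.2 -0.  -0.4] q6 -2.11
 shift mm [-126.   322.9   13.4] turn 161.2 tilt [-0.31  0.51  0.  ]
184 [184.2 172. ] [ 0.4336 -0.2889] [ 0.4347 -0.2896] 0.0415 0.0556
```

Emit:
jog_arm(
  series=[
    [-0.018,0.046,0,0,0,0,0.8],
    [-0.018,0.046,0,0,0,0,0.8],
    [-0.018,0.046,0,0,0,0,0.8],
    [-0.018,0.046,0,0,0,0,0.8],
    [-0.018,0.046,0,0,0,0,0.8],
    [-0.018,0.046,0,0,0,0,0.8],
    [-0.018,0.046,0,0,0,0,0.8],
    [0,0,0,0,0,10,0.6],
  ],
)

```text
t: 11.52
eef_pos: [0.6004, 0.006, 0.2856]
ee_rot: [[-0.941, 0.337, -0.004], [0.337, 0.941, 0.001], [0.004, -0.0, -1.0]]
wrist_force: [0.2, -0.7, -0.0]
finger_gap: 0.743
grasp_force: 0.0
```

Emit:
jog_arm(
  series=[
    [0,0,0,0,0,10,0.6],
    [0,0,0,0,0,10,0.6],
    [0,0,0,0,0,10,0.6],
    [0,0,0,0,0,10,0.6],
    [0,0,0,0,0,10,0.6],
    [0,0,0,0,0,10,0.6],
    [0,0,0,0,0,10,0.6],
    [0,0,0,0,0,10,0.6],
  ],
)

```text
t: 12.52
eef_pos: [0.5994, 0.0032, 0.2858]
ee_rot: [[0.174, 0.985, -0.004], [0.985, -0.174, 0.0], [-0.0, -0.004, -1.0]]
wrist_force: [0.1, -0.2, -0.0]
finger_gap: 0.6
grasp_force: 0.0
```

Emit:
jog_arm(
  series=[
    [0,0,0,0,0,10,0.6],
    [0,0,0,0,0,10,0.6],
    [0,0,0,0,0,10,0.6],
    [0,0,0,0,0,10,0.6],
    [0,0,0,0,0,10,0.6],
    [0,0,0,0,0,10,0.6],
    [0,0,0,0,0,10,0.6],
    [0,0,0,0,0,1.5,0.6],
  ],
)

```text
t: 13.52
eef_pos: [0.5995, 0.0032, 0.2862]
ee_rot: [[0.988, 0.154, -0.003], [0.154, -0.988, 0.0], [-0.003, -0.001, -1.0]]
wrist_force: [0.7, 0.2, -0.2]
finger_gap: 0.601
grasp_force: 0.0
```

```bash
python3 -c "
from h import *
need(.602,.0027,.229,9.1)"
```

```text
t13.53 pos [0.5995 0.0032 0.2862] th 8.9 gap 0.601 grip 0.0 F [ 0.7  0.2 -0.2] q6 1.33
 shift mm [ 2.6  0.9 57.2] turn -0.2 tilt [-0.04  0.18 -0.  ]
```

Emit:
jog_arm(
  series=[
    [0.002,0.001,0.028,0,0,0,0.6],
    [0.001,0,0.029,0,0,0,0.5],
    [0,0,0,0,0,0,0],
    [0,0,0,0,0,0,0],
    [0,0,0,0,0,0,0],
    [0,0,0,0,0,0,0],
    [0,0,0,0,0,0,0],
    [0,0,0,0,0,0,0],
  ],
  squeeze=40,
)

```text
t: 14.52
eef_pos: [0.604, 0.0026, 0.2329]
ee_rot: [[0.988, 0.153, 0.003], [0.153, -0.988, -0.0], [0.002, 0.001, -1.0]]
wrist_force: [-1.0, -1.0, 5.4]
finger_gap: 0.144
grasp_force: 40.4
```

Emit:
jog_arm(
  series=[
    [0,0,0,0,0,-10,0],
    [0,0,0,0,0,-10,0],
    [0,0,0,0,0,-10,0],
    [0,0,0,0,0,-10,0],
    [0,0,0,0,0,-10,0],
    [0,0,0,0,0,-10,0],
    [0,0,0,0,0,-10,0],
    [0,0,0,0,0,-10,0],
  ],
)

```text
t: 15.52
eef_pos: [0.6039, 0.0027, 0.2329]
ee_rot: [[0.016, 1.0, 0.002], [1.0, -0.016, 0.001], [0.001, 0.002, -1.0]]
wrist_force: [-0.3, -0.3, 5.9]
finger_gap: 0.143
grasp_force: 40.6
```

Emit:
jog_arm(
  series=[
    [0,0,0,0,0,-10,0],
    [0,0,0,0,0,0,0],
  ],
)

```text
t: 15.78
eef_pos: [0.6039, 0.0027, 0.2329]
ee_rot: [[-0.154, 0.988, 0.002], [0.988, 0.154, 0.0], [-0.0, 0.002, -1.0]]
wrist_force: [0.9, -1.2, 6.3]
finger_gap: 0.145
grasp_force: 40.8
```

```bash
python3 -c "
from h import *
need(.602,.0027,.229,99.1)"
```

```text
t15.78 pos [0.6039 0.0027 0.2329] th 98.8 gap 0.145 grip 40.8 F [ 0.9 -1.2  6.3] q6 -0.24
 shift mm [ 0.3 -1.9  3.9] turn -0.3 tilt [0.11 0.   0.  ]
```

Emit:
jog_arm(
  series=[
    [0,0,0,0,0,0,0.6],
    [0,0,0,0,0,0,0.6],
    [0,0,0,0,0,0,0.6],
    [0,0,-0.025,0,0,0,0.7],
    [0,0,-0.03,0,0,0,0.8],
    [0,-0.03,0,0,0,0,0.8],
    [0,-0.03,0,0,0,0,0.8],
    [0,-0.03,0,0,0,0,0.8],
  ],
)

```text
t: 16.77
eef_pos: [0.5123, -0.0112, 0.2843]
ee_rot: [[-0.153, 0.988, -0.005], [0.988, 0.153, 0.0], [0.001, -0.005, -1.0]]
wrist_force: [-0.8, 0.8, -0.2]
finger_gap: 0.795
grasp_force: 0.0
```

Emit:
jog_arm(
  series=[
    [0,0,0,0,0,10,0.8],
    [0,0,0,0,0,10,0.8],
    [0,0,0,0,0,10,0.8],
    [0,0,0,0,0,10,0.8],
    [0,0,0,0,0,10,0.8],
    [0,0,0,0,0,10,0.8],
    [0,0,0,0,0,10,0.8],
    [0,0,0,0,0,10,0.8],
  ],
)

```text
t: 17.77
eef_pos: [0.5132, -0.0111, 0.2843]
ee_rot: [[0.948, 0.317, -0.005], [0.317, -0.948, 0.0], [-0.005, -0.002, -1.0]]
wrist_force: [-0.3, -0.3, 0.4]
finger_gap: 0.801
grasp_force: 0.0
```

Emit:
jog_arm(
  series=[
    [0,0,0,0,0,10,0.8],
    [0,0,0,0,0,0,0.8],
  ],
)

```text
t: 18.02
eef_pos: [0.5134, -0.0111, 0.2846]
ee_rot: [[0.988, 0.155, -0.004], [0.155, -0.988, 0.0], [-0.004, -0.001, -1.0]]
wrist_force: [0.3, 0.3, 0.2]
finger_gap: 0.797
grasp_force: 0.0
```

```bash
python3 -c "
from h import *
need(.5131,-.0117,.154,9.1)
p,d=look('scene')
for b in blobs('scene',d,.095,.116,.11,box=(.45,.58,-.1,.1),amin=5): print(*b)"
```

```text
t18.02 pos [ 0.5134 -0.0111  0.2846] th 8.9 gap 0.797 grip 0.0 F [0.3 0.3 0.2] q6 1.29
 shift mm [1.000e-01 7.000e-01 1.306e+02] turn -0.2 tilt [-0.05  0.22  0.  ]
83 [253.  197.4] [ 0.512 -0.01 ] [ 0.5191 -0.01  ] 0.0285 0.1044
```

Slim tin is at the gate. Next: grip it, lift it and carry it towards the crate.

Emit:
jog_arm(
  series=[
    [0,0.001,0.04,0,0,0,0.8],
    [0,0,0.04,0,0,0,0.8],
    [0,0,0.03,0,0,0,0.8],
    [0,0,0.02,0,0,0,0.8],
    [0,0,0,0,0,0,0.2],
    [0,0,0,0,0,0,0.2],
    [0,0,0,0,0,0,0.2],
    [0,0,0,0,0,0,0.2],
  ],
  squeeze=15,
)

```text
t: 19.08
eef_pos: [0.5152, -0.0122, 0.1574]
ee_rot: [[0.988, 0.154, 0.002], [0.154, -0.988, -0.0], [0.002, 0.001, -1.0]]
wrist_force: [-0.6, 0.3, 1.7]
finger_gap: 0.458
grasp_force: 15.0
```

Emit:
jog_arm(
  series=[
    [0,0,0,0,0,0,0.2],
    [0,0,0,0,0,0,0.2],
    [0,0,-0.02,0,0,0,0.2],
    [0,0,-0.03,0,0,0,0.2],
    [0,0,-0.04,0,0,0,0.2],
    [0,0,-0.04,0,0,0,0.2],
    [0,0,0,0,0,0,0.2],
  ],
)

```text
t: 19.95
eef_pos: [0.516, -0.0123, 0.2899]
ee_rot: [[0.988, 0.153, 0.007], [0.153, -0.988, -0.001], [0.007, 0.002, -1.0]]
wrist_force: [0.2, 0.7, -0.5]
finger_gap: 0.458
grasp_force: 15.0
```

```bash
python3 -c "
from h import *
need(.5047,-.2337,.28,-9.7)"
```

```text
t19.95 pos [ 0.516  -0.0123  0.2899] th 8.8 gap 0.458 grip 15.0 F [ 0.2  0.7 -0.5] q6 1.29
 shift mm [-45.2 217.   10. ] turn 18.5 tilt [ 0.11 -0.38  0.  ]
```

Emit:
jog_arm(
  series=[
    [-0.008,0.036,0,0,0,0,0.2],
    [-0.008,0.036,0,0,0,0,0.2],
    [-0.008,0.036,0,0,0,0,0.2],
    [-0.008,0.036,0,0,0,0,0.2],
    [-0.008,0.036,0,0,0,0,0.2],
    [-0.005,0.036,0,0,0,9.2,0.2],
    [0,0,0,0,0,9.2,0.2],
    [0,0,0,0,0,0,0.2],
  ],
)

```text
t: 20.95
eef_pos: [0.5024, -0.2325, 0.2838]
ee_rot: [[0.986, -0.165, -0.003], [-0.165, -0.986, 0.002], [-0.004, -0.001, -1.0]]
wrist_force: [-0.2, 0.5, -0.8]
finger_gap: 0.458
grasp_force: 15.0
```

```bash
python3 -c "
from h import *
need(.5047,-.2337,.114,-9.7)
p,d=look('top')
print('bar',bar(d))
for b in blobs('top',d,.043,.058,.05,box=(.45,.58,-.07,.07),amin=150): print('in',*b)
for b in blobs('top',d,.062,.078,.07,box=(.45,.58,-.07,.05),amin=20): print('ring',*b)
for b in blobs('top',d,.06,.075,.068,box=(.35,.65,.2,.45),amin=20): print('full',*b)
for b in blobs('top',d,.058,.068,.064,box=(.3,.6,-.4,-.1),amin=8): print('crate',*b)
"
```

```text
t20.95 pos [ 0.5024 -0.2325  0.2838] th -9.5 gap 0.458 grip 15.0 F [-0.2  0.5 -0.8] q6 1.21
 shift mm [  3.1   1.1 169.8] turn 0.2 tilt [-0.08  0.2  -0.  ]
bar (array([0.60068585, 0.00313594]), np.float64(99.25104682556372))
in 983 [306.9 212.8] [ 5.242e-01 -2.000e-04] [ 0.5312 -0.0008] 0.0789 0.0505
in 216 [311.  216.7] [ 0.5126 -0.0119] [ 0.5126 -0.0119] 0.0248 0.0503
ring 81 [311.3 216.3] [ 0.5134 -0.0119] [ 0.5125 -0.011 ] 0.0286 0.0696
full 305 [184.6 214.3] [0.5293 0.3571] [0.5291 0.3572] 0.0292 0.0672
full 172 [221.2 220.7] [0.5077 0.2509] [0.508  0.2503] 0.0221 0.0667
full 303 [179.7 247. ] [0.4346 0.3731] [0.4346 0.3731] 0.0295 0.0668
crate 8 [344.  188.5] [ 0.5921 -0.1105] [ 0.5922 -0.109 ] 0.0087 0.0667
crate 16 [403.9 237.9] [ 0.4428 -0.2804] [ 0.4396 -0.2833] 0.0172 0.0636
crate 24 [416.1 247.3] [ 0.4145 -0.3146] [ 0.4157 -0.3057] 0.0241 0.0625
```

Emit:
jog_arm(
  series=[
    [0.003,0.001,0.05,0,0,0,0.2],
    [0,0,0.05,0,0,0,0.2],
    [0,0,0.042,0,0,0,0.2],
    [0,0,0.02,0,0,0,0.2],
    [0,0,0.01,0,0,0,0.2],
    [0,0,0,0,0,0,0.2],
    [0,0,0,0,0,0,0.65],
    [0,0,0,0,0,0,0.65],
  ],
)

```text
t: 22.0
eef_pos: [0.5069, -0.2345, 0.116]
ee_rot: [[0.986, -0.166, 0.003], [-0.166, -0.986, -0.002], [0.003, 0.001, -1.0]]
wrist_force: [0.4, 0.1, 0.1]
finger_gap: 0.609
grasp_force: 0.0
```

Emit:
jog_arm(
  series=[
    [0,0,0,0,0,0,0.65],
    [0,0,-0.03,0,0,0,0.65],
    [0,0,-0.05,0,0,0,0.65],
    [0,0,-0.05,0,0,0,0.65],
    [0,0,-0.045,0,0,0,0.65],
    [0,0,0,0,0,0,0.65],
  ],
)

```text
t: 22.75
eef_pos: [0.5078, -0.235, 0.2952]
ee_rot: [[0.986, -0.167, 0.009], [-0.166, -0.986, -0.005], [0.01, 0.004, -1.0]]
wrist_force: [0.6, 0.2, 0.5]
finger_gap: 0.655
grasp_force: 0.0
```

```bash
python3 -c "
from h import *
need(.5078,.2503,.28,9.1)
p,d=look('scene')
for b in blobs('scene',d,.045,.075,.064,box=(.35,.6,-.4,-.15),amin=5): print(*b)
p,d=look('top','t3.png'); c=cv2.resize(p[190:270,360:430,::-1],None,fx=5,fy=5); cv2.imwrite('pics/c3.png',np.clip(c*1.5,0,255))"
```

```text
t22.75 pos [ 0.5078 -0.235   0.2952] th -9.6 gap 0.655 grip 0.0 F [0.6 0.2 0.5] q6 1.21
 shift mm [ -80.9 -478.6   12.7] turn -18.7 tilt [ 0.21 -0.55  0.  ]
179 [184.1 172.1] [ 0.4343 -0.2886] [ 0.437  -0.2914] 0.042 0.0558
147 [186.4 191.6] [ 0.5164 -0.2306] [ 0.5152 -0.2295] 0.0328 0.0554[ WARN:0@3.699] global loadsave.cpp:1063 imwrite_ Unsupported depth image for selected encoder is fallbacked to CV_8U.
```

Emit:
jog_arm(
  series=[
    [-0.008,-0.048,0.002,0,0,0,0.75],
    [-0.008,-0.048,0.002,0,0,0,0.75],
    [-0.008,-0.048,0.002,0,0,0,0.75],
    [-0.008,-0.048,0.002,0,0,0,0.75],
    [-0.008,-0.048,0.002,0,0,0,0.75],
    [-0.008,-0.048,0.002,0,0,0,0.75],
    [-0.008,-0.048,0,0,0,0,0.75],
    [-0.008,-0.048,0,0,0,0,0.75],
  ],
)

```text
t: 23.85
eef_pos: [0.5056, 0.1567, 0.2747]
ee_rot: [[0.986, -0.166, -0.004], [-0.166, -0.986, -0.001], [-0.004, 0.002, -1.0]]
wrist_force: [1.1, -0.6, -0.2]
finger_gap: 0.753
grasp_force: 0.0
```

Emit:
jog_arm(
  series=[
    [-0.008,-0.048,0,0,0,0,0.75],
    [-0.008,-0.048,0,0,0,0,0.75],
    [0,0,0,0,0,-9.3,0.75],
    [0,0,0,0,0,-9.3,0.75],
    [0,0,0,0,0,0,0.75],
    [0,0,0,0,0,0,0.75],
  ],
)

```text
t: 24.6
eef_pos: [0.5066, 0.2524, 0.276]
ee_rot: [[0.988, 0.154, -0.002], [0.154, -0.988, -0.001], [-0.002, 0.0, -1.0]]
wrist_force: [0.2, -0.2, -0.7]
finger_gap: 0.751
grasp_force: 0.0
```

```bash
python3 -c "
from h import *
p,d=look('scene')
for b in blobs('scene',d,.055,.08,.068,box=(.3,.65,.2,.5)): print(*b)
need(.5078,.2503,.112,9.1)"
```

```text
296 [388.9 228.8] [0.4443 0.3708] [0.4433 0.3703] 0.034 0.0653
168 [431.4 233.8] [0.4188 0.4826] [0.4192 0.4904] 0.0302 0.0586
187 [339.5 234.3] [0.5174 0.249 ] [0.518  0.2492] 0.0278 0.065
341 [376.9 250.7] [0.5381 0.3551] [0.5384 0.3565] 0.0335 0.0655
t24.65 pos [0.5068 0.2523 0.2763] th 8.9 gap 0.752 grip 0.0 F [-0.5  0.  -0.1] q6 1.78
 shift mm [  1.    2.1 164.3] turn -0.2 tilt [0.02 0.09 0.  ]
```

Emit:
jog_arm(
  series=[
    [0,0.002,0.05,0,0,0,0.75],
    [0,0,0.05,0,0,0,0.75],
    [0,0,0.04,0,0,0,0.75],
    [0,0,0.024,0,0,0,0.75],
    [0,0,0,0,0,0,0.75],
    [0,0,0,0,0,0,0.75],
  ],
  squeeze=35,
)

```text
t: 25.4
eef_pos: [0.5081, 0.2508, 0.1145]
ee_rot: [[0.988, 0.156, 0.002], [0.156, -0.988, 0.001], [0.002, -0.0, -1.0]]
wrist_force: [-0.3, 0.2, 0.4]
finger_gap: 0.749
grasp_force: 0.0
```

```bash
python3 -c "
from h import *
need(.5078,.2503,.112,9.1)"
```

```text
t25.40 pos [0.5081 0.2508 0.1145] th 9.0 gap 0.749 grip 0.0 F [-0.3  0.2  0.4] q6 1.78
 shift mm [-0.4  0.5  2.5] turn -0.1 tilt [-0.02 -0.1   0.  ]
```

Emit:
jog_arm(
  series=[
    [0,0,0,0,0,0,0.2],
    [0,0,0,0,0,0,0.2],
    [0,0,0,0,0,0,0.2],
    [0,0,0,0,0,0,0.2],
    [0,0,0,0,0,0,0.2],
    [0,0,-0.02,0,0,0,0.2],
    [0,0,-0.04,0,0,0,0.2],
    [0,0,-0.05,0,0,0,0.2],
  ],
)

```text
t: 26.4
eef_pos: [0.5064, 0.2503, 0.2237]
ee_rot: [[0.988, 0.157, -0.003], [0.157, -0.988, -0.001], [-0.003, 0.001, -1.0]]
wrist_force: [0.5, 0.7, -1.4]
finger_gap: 0.46
grasp_force: 35.0
```

Emit:
jog_arm(
  series=[
    [0,0,-0.05,0,0,0,0.2],
    [0,0,0,0,0,0,0.2],
  ],
)

```text
t: 26.65
eef_pos: [0.5094, 0.2515, 0.2801]
ee_rot: [[0.988, 0.157, 0.011], [0.157, -0.988, 0.004], [0.011, -0.002, -1.0]]
wrist_force: [-0.0, -0.5, -2.1]
finger_gap: 0.455
grasp_force: 35.0
```

```bash
python3 -c "
from h import *
need(.5126,-.0119,.28,9.1)"
```

```text
t26.65 pos [0.5094 0.2515 0.2801] th 9.0 gap 0.455 grip 35.0 F [-0.  -0.5 -2.1] q6 1.78
 shift mm [-38.2 260.7  -0.9] turn -0.1 tilt [-0.14 -0.63  0.  ]
```

Emit:
jog_arm(
  series=[
    [-0.006,0.042,0,0,0,0,0.2],
    [-0.006,0.044,0,0,0,0,0.2],
    [-0.006,0.044,0,0,0,0,0.2],
    [-0.006,0.044,0,0,0,0,0.2],
    [-0.006,0.044,0,0,0,0,0.2],
    [-0.006,0.043,0.02,0,0,0,0.2],
    [0,0,0.03,0,0,0,0.2],
    [0,0,0,0,0,0,0.2],
  ],
)

```text
t: 27.65
eef_pos: [0.5101, -0.0129, 0.2192]
ee_rot: [[0.988, 0.156, -0.009], [0.156, -0.988, 0.001], [-0.008, -0.003, -1.0]]
wrist_force: [0.5, -0.1, -1.5]
finger_gap: 0.458
grasp_force: 35.0
```

Emit:
jog_arm(
  series=[
    [0,0,0.02,0,0,0,0.2],
    [0,0,0,0,0,0,0.2],
  ],
)

```text
t: 27.9
eef_pos: [0.5118, -0.0121, 0.2016]
ee_rot: [[0.987, 0.158, -0.003], [0.158, -0.987, 0.0], [-0.003, -0.001, -1.0]]
wrist_force: [-0.5, 0.3, -1.2]
finger_gap: 0.458
grasp_force: 35.0
```

```bash
python3 -c "
from h import *
need(.5126,-.0119,.1565,9.1)
p,d=look('scene','s4.png')"
```

```text
t27.90 pos [ 0.5118 -0.0121  0.2016] th 9.1 gap 0.458 grip 35.0 F [-0.5  0.3 -1.2] q6 1.28
 shift mm [ 1.  -0.  45.1] turn -0.0 tilt [-0.05  0.18  0.  ]
```

Emit:
jog_arm(
  series=[
    [0.001,0,0.015,0,0,0,0.2],
    [0,0,0.008,0,0,0,0.2],
    [0,0,0.008,0,0,0,0.2],
    [0,0,0.006,0,0,0,0.2],
    [0,0,0,0,0,0,0.2],
  ],
)

```text
t: 28.58
eef_pos: [0.5133, -0.0126, 0.1656]
ee_rot: [[0.988, 0.157, -0.001], [0.157, -0.988, 0.0], [-0.001, -0.0, -1.0]]
wrist_force: [-0.4, -0.9, -0.9]
finger_gap: 0.456
grasp_force: 35.0
```

```bash
python3 -c "
from h import *
need(.5126,-.0119,.1565,9.1)"
```

```text
t28.57 pos [ 0.5133 -0.0126  0.1656] th 9.0 gap 0.456 grip 35.0 F [-0.4 -0.9 -0.9] q6 1.28
 shift mm [-0.6 -0.8  9.1] turn -0.1 tilt [-0.02  0.07  0.  ]
```

Emit:
jog_arm(
  series=[
    [0,-0.001,0.005,0,0,0,0.2],
    [0,0,0.004,0,0,0,0.2],
    [0,0,0,0,0,0,0.2],
    [0,0,0,0,0,0,0.75],
    [0,0,0,0,0,0,0.75],
    [0,0,0,0,0,0,0.75],
    [0,0,-0.04,0,0,0,0.75],
    [0,0,-0.05,0,0,0,0.75],
  ],
)

```text
t: 29.58
eef_pos: [0.5127, -0.0115, 0.247]
ee_rot: [[0.988, 0.157, -0.003], [0.157, -0.988, 0.0], [-0.003, -0.001, -1.0]]
wrist_force: [-0.0, 0.0, 0.0]
finger_gap: 0.748
grasp_force: 0.0
```

Emit:
jog_arm(
  series=[
    [0,0,-0.03,0,0,0,0.7],
    [0,0,0,0,0,0,0.6],
  ],
)

```text
t: 29.82
eef_pos: [0.515, -0.0118, 0.2809]
ee_rot: [[0.988, 0.157, 0.007], [0.157, -0.988, -0.001], [0.007, 0.002, -1.0]]
wrist_force: [0.0, 0.9, -0.6]
finger_gap: 0.641
grasp_force: 0.0
```

```bash
python3 -c "
from h import *
need(.6035,.0027,.28,99.1)
p,d=look('scene')
for b in blobs('scene',d,.095,.12,.11,box=(.45,.58,-.1,.1),amin=5): print(*b)
C=cloud('scene',d); m=(abs(C[...,0]-.5126)<.03)&(abs(C[...,1]+.012)<.03)&(C[...,2]<.13)&(C[...,2]>.08); print('top z',np.percentile(C[m][:,2],[50,90,98]))
"
```

```text
t29.82 pos [ 0.515  -0.0118  0.2809] th 9.0 gap 0.641 grip 0.0 F [ 0.   0.9 -0.6] q6 1.29
 shift mm [89.7 -0.4  1.4] turn -90.1 tilt [ 0.11 -0.38  0.  ]
86 [253.6 198.5] [ 0.5154 -0.0066] [ 0.5206 -0.0078] 0.0272 0.1077
top z [0.10761691 0.11093354 0.11215024]
```

Emit:
jog_arm(
  series=[
    [0.045,0,0,0,0,0,0.6],
    [0.044,0,0,0,0,0,0.6],
    [0,0,0,0,0,-10,0.6],
    [0,0,0,0,0,-10,0.6],
    [0,0,0,0,0,-10,0.6],
    [0,0,0,0,0,-10,0.6],
    [0,0,0,0,0,-10,0.6],
    [0,0,0,0,0,-10,0.6],
  ],
)

```text
t: 30.88
eef_pos: [0.6004, 0.0024, 0.2742]
ee_rot: [[0.353, 0.936, -0.004], [0.936, -0.353, 0.0], [-0.001, -0.004, -1.0]]
wrist_force: [-0.3, 0.0, -0.5]
finger_gap: 0.602
grasp_force: 0.0
```

Emit:
jog_arm(
  series=[
    [0,0,0,0,0,-10,0.6],
    [0,0,0,0,0,-10,0.6],
    [0,0,0,0,0,-10,0.6],
    [0,0,0,0,0,0,0.6],
  ],
)

```text
t: 31.38
eef_pos: [0.6006, 0.0024, 0.2747]
ee_rot: [[-0.155, 0.988, -0.004], [0.988, 0.155, 0.0], [0.001, -0.004, -1.0]]
wrist_force: [0.2, 0.4, 0.5]
finger_gap: 0.598
grasp_force: 0.0
```

```bash
python3 -c "
from h import *
need(.6035,.0027,.230,99.2)"
```

```text
t31.38 pos [0.6006 0.0024 0.2747] th 98.9 gap 0.598 grip 0.0 F [0.2 0.4 0.5] q6 -0.24
 shift mm [-0.2  3.1 44.7] turn -0.3 tilt [-0.22 -0.05  0.  ]
```

Emit:
jog_arm(
  series=[
    [0,0.001,0.022,0,0,0,0.6],
    [0,0.001,0.022,0,0,0,0.5],
    [0,0,0,0,0,0,0],
    [0,0,0,0,0,0,0],
    [0,0,0,0,0,0,0],
    [0,0,0,0,0,0,0],
    [0,0,0,0,0,0,0],
    [0,0,0,0,0,0,0],
  ],
  squeeze=40,
)

```text
t: 32.38
eef_pos: [0.6039, 0.0026, 0.2343]
ee_rot: [[-0.157, 0.988, 0.002], [0.988, 0.157, -0.0], [-0.0, 0.002, -1.0]]
wrist_force: [1.7, 0.0, 2.8]
finger_gap: 0.145
grasp_force: 40.0
```

Emit:
jog_arm(
  series=[
    [0,0,0,0,0,-10,0],
    [0,0,0,0,0,-10,0],
    [0,0,0,0,0,-10,0],
    [0,0,0,0,0,-10,0],
    [0,0,0,0,0,-10,0],
    [0,0,0,0,0,-10,0],
    [0,0,0,0,0,-10,0],
    [0,0,0,0,0,-10,0],
  ],
)

```text
t: 33.38
eef_pos: [0.6039, 0.0026, 0.2343]
ee_rot: [[-1.0, 0.012, 0.002], [0.012, 1.0, -0.0], [-0.002, -0.0, -1.0]]
wrist_force: [0.7, -0.5, 2.9]
finger_gap: 0.145
grasp_force: 40.0
```

Emit:
jog_arm(
  series=[
    [0,0,0,0,0,-10,0],
    [0,0,0,0,0,0,0],
  ],
)

```text
t: 33.62
eef_pos: [0.6038, 0.0026, 0.2343]
ee_rot: [[-0.988, -0.154, 0.002], [-0.154, 0.988, -0.0], [-0.002, -0.0, -1.0]]
wrist_force: [0.2, 0.3, 4.4]
finger_gap: 0.146
grasp_force: 40.0
```

```bash
python3 -c "
from h import *
need(.6035,.0027,.230,189.2)"
```

```text
t33.62 pos [0.6038 0.0026 0.2343] th -171.1 gap 0.146 grip 40.0 F [0.2 0.3 4.4] q6 -1.81
 shift mm [0.3 0.2 4.3] turn -0.3 tilt [-0.02  0.09  0.  ]
```

Emit:
jog_arm(
  series=[
    [0,0,0,0,0,0,0.8],
    [0,0,0,0,0,0,0.8],
    [0,0,0,0,0,0,0.8],
    [0,0,-0.025,0,0,0,0.8],
    [0,0,-0.025,0,0,0,0.8],
    [0.003,0.045,0,0,0,0,0.8],
    [0.003,0.045,0,0,0,0,0.8],
    [0.003,0.045,0,0,0,0,0.8],
  ],
)

```text
t: 34.62
eef_pos: [0.5727, 0.1356, 0.2827]
ee_rot: [[-0.988, -0.156, -0.001], [-0.156, 0.988, -0.0], [0.001, -0.0, -1.0]]
wrist_force: [1.7, 1.0, -0.4]
finger_gap: 0.796
grasp_force: 0.0
```

Emit:
jog_arm(
  series=[
    [0.003,0.045,0,0,0,0,0.8],
    [0.003,0.045,0,0,0,0,0.8],
    [0.003,0.045,0,0,0,0,0.8],
    [0,0,0,0,0,0,0.8],
  ],
)

```text
t: 35.12
eef_pos: [0.5422, 0.2687, 0.2826]
ee_rot: [[-0.987, -0.16, -0.001], [-0.16, 0.987, -0.0], [0.001, -0.0, -1.0]]
wrist_force: [0.5, -1.9, -0.0]
finger_gap: 0.8
grasp_force: 0.0
```

```bash
python3 -c "
from h import *
need(.5295,.3572,.28,189.1)
p,d=look('top','t5.png')
print('bar',bar(d))
for b in blobs('top',d,.043,.058,.05,box=(.45,.58,-.07,.07),amin=150): print('in',*b)
for b in blobs('top',d,.062,.078,.07,box=(.45,.58,-.07,.05),amin=20): print('ring',*b)
for b in blobs('top',d,.06,.075,.068,box=(.35,.65,.2,.45),amin=20): print('full',*b)
p,d=look('scene')
for b in blobs('scene',d,.055,.08,.068,box=(.3,.65,.2,.55)): print(*b)
"
```

```text
t35.12 pos [0.5422 0.2687 0.2826] th -170.8 gap 0.800 grip 0.0 F [ 0.5 -1.9 -0. ] q6 -1.36
 shift mm [-1.6 89.4  2.6] turn 0.1 tilt [-0.01 -0.07  0.  ]
bar (array([0.60081316, 0.00283633]), np.float64(8.407319980842999))
in 819 [305.9 212.1] [0.5264 0.0026] [ 0.5326 -0.0008] 0.0797 0.0506
in 353 [311.  216.6] [ 0.5128 -0.0121] [ 0.5127 -0.0117] 0.032 0.0504
ring 106 [311.7 216.5] [ 0.5125 -0.0131] [ 0.5124 -0.0115] 0.0357 0.0705
full 79 [184.9 243.6] [0.4441 0.3578] [0.4453 0.3597] 0.0198 0.0666
298 [388.9 228.9] [0.4445 0.3707] [0.4449 0.3699] 0.0356 0.0652
256 [434.6 234.8] [0.4195 0.4912] [0.4198 0.4906] 0.0308 0.0586
342 [376.8 250.8] [0.5385 0.3549] [0.5382 0.3543] 0.0338 0.0655
```

Emit:
jog_arm(
  series=[
    [-0.001,0.045,0,0,0,0,0.85],
    [-0.001,0.044,0,0,0,0,0.85],
    [0,0,0.05,0,0,0,0.85],
    [0,0,0.05,0,0,0,0.85],
    [0,0,0.04,0,0,0,0.85],
    [0,0,0,0,0,0,0.85],
  ],
  squeeze=40,
)

```text
t: 35.98
eef_pos: [0.5296, 0.352, 0.1388]
ee_rot: [[-0.988, -0.155, -0.008], [-0.155, 0.988, -0.005], [0.008, -0.003, -1.0]]
wrist_force: [-1.0, -0.3, -0.1]
finger_gap: 0.852
grasp_force: 0.0
```

```bash
python3 -c "
from h import *
need(.5295,.3572,.1135,189.1)"
```

```text
t35.98 pos [0.5296 0.352  0.1388] th -171.1 gap 0.852 grip 0.0 F [-1.  -0.3 -0.1] q6 -1.22
 shift mm [-0.9  5.2 25.2] turn -0.2 tilt [-0.19 -0.47  0.  ]
```

Emit:
jog_arm(
  series=[
    [0,0.003,0.015,0,0,0,0.85],
    [0,0,0.01,0,0,0,0.85],
    [0,0,0,0,0,0,0.85],
    [0,0,0,0,0,0,0.85],
  ],
)

```text
t: 36.48
eef_pos: [0.5313, 0.3579, 0.1191]
ee_rot: [[-0.988, -0.157, 0.001], [-0.157, 0.988, 0.001], [-0.001, 0.0, -1.0]]
wrist_force: [0.1, 0.1, -0.4]
finger_gap: 0.849
grasp_force: 0.0
```

```bash
python3 -c "
from h import *
need(.5295,.3572,.1135,189.1)"
```

```text
t36.48 pos [0.5313 0.3579 0.1191] th -171.0 gap 0.849 grip 0.0 F [ 0.1  0.1 -0.4] q6 -1.22
 shift mm [ 1.9 -0.5  5.6] turn -0.1 tilt [ 0.03  0.07 -0.  ]
```

Emit:
jog_arm(
  series=[
    [0.002,0,0.005,0,0,0,0.85],
    [0,0,0,0,0,0,0.85],
    [0,0,0,0,0,0,0.3],
    [0,0,0,0,0,0,0.3],
    [0,0,0,0,0,0,0.3],
    [0,0,0,0,0,0,0.3],
    [0,0,0,0,0,0,0.3],
    [0,0,0,0,0,0,0.3],
  ],
)

```text
t: 37.48
eef_pos: [0.529, 0.3574, 0.1134]
ee_rot: [[-0.988, -0.157, 0.0], [-0.157, 0.988, 0.0], [-0.0, 0.0, -1.0]]
wrist_force: [1.2, 0.1, 1.6]
finger_gap: 0.604
grasp_force: 40.0
```

```bash
python3 -c "
from h import *
need(.5295,.3572,.28,189.1)"
```

```text
t37.48 pos [0.529  0.3574 0.1134] th -171.0 gap 0.604 grip 40.0 F [1.2 0.1 1.6] q6 -1.22
 shift mm [  -0.5   -0.2 -166.6] turn -0.1 tilt [ 0.    0.01 -0.  ]
```

Emit:
jog_arm(
  series=[
    [0,0,-0.02,0,0,0,0.3],
    [0,0,-0.04,0,0,0,0.3],
    [0,0,-0.05,0,0,0,0.3],
    [0,0,-0.05,0,0,0,0.3],
    [0.009,-0.045,0,0,0,0,0.3],
    [0.009,-0.045,0,0,0,0,0.3],
    [0.009,-0.045,0,0,0,0,0.3],
    [0.009,-0.045,0,0,0,0,0.3],
  ],
)

```text
t: 38.48
eef_pos: [0.5211, 0.1726, 0.2743]
ee_rot: [[-0.988, -0.157, 0.001], [-0.157, 0.988, 0.0], [-0.001, -0.0, -1.0]]
wrist_force: [0.3, -1.1, -1.2]
finger_gap: 0.608
grasp_force: 40.0
```

Emit:
jog_arm(
  series=[
    [0.009,-0.045,0,0,0,0,0.3],
    [0.009,-0.045,0,0,0,0,0.3],
    [0.009,-0.045,0,0,0,0,0.3],
    [0.01,-0.046,0,0,0,0,0.3],
    [0,0,0.02,0,0,0,0.3],
    [0,0,0.03,0,0,0,0.3],
    [0,0,0,0,0,0,0.3],
    [0,0,0,0,0,0,0.3],
  ],
)

```text
t: 39.48
eef_pos: [0.5136, -0.01, 0.224]
ee_rot: [[-0.987, -0.158, 0.001], [-0.158, 0.987, 0.0], [-0.001, -0.0, -1.0]]
wrist_force: [0.5, 0.4, -2.0]
finger_gap: 0.608
grasp_force: 40.0
```

```bash
python3 -c "
from h import *
need(.5124,-.0117,.1554,189.1)"
```

```text
t39.48 pos [ 0.5136 -0.01    0.224 ] th -170.9 gap 0.608 grip 40.0 F [ 0.5  0.4 -2. ] q6 -1.85
 shift mm [ 1.5 -1.5 68.6] turn -0.0 tilt [-0.    0.04  0.  ]
```

Emit:
jog_arm(
  series=[
    [0.002,-0.0015,0.025,0,0,0,0.3],
    [0,0,0.015,0,0,0,0.3],
    [0,0,0.008,0,0,0,0.3],
    [0,0,0.006,0,0,0,0.3],
    [0,0,0.005,0,0,0,0.3],
    [0,0,0,0,0,0,0.3],
  ],
)

```text
t: 40.22
eef_pos: [0.5116, -0.0124, 0.1641]
ee_rot: [[-0.988, -0.157, -0.0], [-0.157, 0.988, 0.0], [0.0, 0.0, -1.0]]
wrist_force: [0.9, 0.6, -2.5]
finger_gap: 0.606
grasp_force: 40.0
```

```bash
python3 -c "
from h import *
need(.5124,-.0117,.1554,189.1)"
```

```text
t40.23 pos [ 0.5116 -0.0124  0.1641] th -171.0 gap 0.606 grip 40.0 F [ 0.9  0.6 -2.5] q6 -1.86
 shift mm [-0.9  0.6  8.7] turn -0.1 tilt [ 0.01 -0.02  0.  ]
```

Emit:
jog_arm(
  series=[
    [-0.001,0,0.005,0,0,0,0.3],
    [0,0,0.003,0,0,0,0.3],
    [0,0,0,0,0,0,0.3],
    [0,0,0,0,0,0,0.85],
    [0,0,0,0,0,0,0.85],
    [0,0,0,0,0,0,0.85],
    [0,0,-0.04,0,0,0,0.85],
    [0,0,-0.05,0,0,0,0.85],
  ],
)

```text
t: 41.22
eef_pos: [0.5118, -0.0122, 0.246]
ee_rot: [[-0.988, -0.157, -0.003], [-0.157, 0.988, 0.0], [0.003, 0.001, -1.0]]
wrist_force: [1.4, -0.2, 0.1]
finger_gap: 0.852
grasp_force: 0.0
```

Emit:
jog_arm(
  series=[
    [0,0,-0.03,0,0,0,0.7],
    [0,0,0,0,0,0,0.6],
    [0,0,0,0,0,0,0.6],
  ],
)

```text
t: 41.6
eef_pos: [0.5121, -0.0122, 0.275]
ee_rot: [[-0.988, -0.157, -0.002], [-0.157, 0.988, 0.0], [0.002, 0.0, -1.0]]
wrist_force: [-0.1, 0.0, -0.8]
finger_gap: 0.618
grasp_force: 0.0
```

```bash
python3 -c "
from h import *
need(.6035,.0027,.230,189.1)
p,d=look('scene')
for b in blobs('scene',d,.095,.12,.11,box=(.45,.58,-.1,.1),amin=5): print(*b)
C=cloud('scene',d); m=(abs(C[...,0]-.5126)<.03)&(abs(C[...,1]+.012)<.03)&(C[...,2]<.13)&(C[...,2]>.08); print('top z',np.percentile(C[m][:,2],[50,90,98]))
"
```

```text
t41.60 pos [ 0.5121 -0.0122  0.275 ] th -171.0 gap 0.618 grip 0.0 F [-0.1  0.  -0.8] q6 -1.86
 shift mm [-92.7   0.4  44.8] turn -0.1 tilt [ 0.03 -0.09  0.  ]
191 [253.6 198.8] [ 0.5166 -0.0059] [ 0.5173 -0.0063] 0.0343 0.108
7 [249.4 207.4] [ 0.5544 -0.0017] [ 0.5546 -0.0014] 0.0048 0.0975
top z [0.10782457 0.11087671 0.11172614]
```

Seated. Next, the knob again: turn it by half a revolution.

Emit:
jog_arm(
  series=[
    [-0.03,0,0,0,0,0,0.6],
    [-0.03,0,0,0,0,0,0.6],
    [-0.031,0,0,0,0,0,0.6],
    [0,0,0,0,0,0,0.6],
    [0,0,0.022,0,0,0,0.6],
    [0,0,0.022,0,0,0,0.5],
    [0,0,0,0,0,0,0],
    [0,0,0,0,0,0,0],
  ],
)

```text
t: 42.65
eef_pos: [0.6022, 0.0019, 0.2321]
ee_rot: [[-0.988, -0.157, -0.0], [-0.157, 0.988, 0.0], [0.0, 0.0, -1.0]]
wrist_force: [0.2, 0.2, 0.2]
finger_gap: 0.347
grasp_force: 0.0
```

Emit:
jog_arm(
  series=[
    [0,0,0,0,0,0,0],
    [0,0,0,0,0,0,0],
    [0,0,0,0,0,0,0],
    [0,0,0,0,0,0,0],
    [0,0,0,0,0,10,0],
    [0,0,0,0,0,10,0],
    [0,0,0,0,0,10,0],
    [0,0,0,0,0,10,0],
  ],
)

```text
t: 43.65
eef_pos: [0.603, 0.003, 0.2333]
ee_rot: [[-0.855, 0.519, 0.002], [0.519, 0.855, 0.002], [-0.001, 0.002, -1.0]]
wrist_force: [-0.0, 6.0, 4.5]
finger_gap: 0.146
grasp_force: 40.0
```

Emit:
jog_arm(
  series=[
    [0,0,0,0,0,10,0],
    [0,0,0,0,0,10,0],
    [0,0,0,0,0,10,0],
    [0,0,0,0,0,10,0],
    [0,0,0,0,0,10,0],
    [0,0,0,0,0,10,0],
    [0,0,0,0,0,10,0],
    [0,0,0,0,0,10,0],
  ],
)

```text
t: 44.65
eef_pos: [0.6041, 0.0034, 0.2334]
ee_rot: [[0.363, 0.932, 0.005], [0.932, -0.363, 0.002], [0.004, 0.004, -1.0]]
wrist_force: [6.0, 7.1, 1.6]
finger_gap: 0.143
grasp_force: 40.0
```

```bash
python3 -c "
from h import *
need(.6035,.0027,.230,9.1)"
```

```text
t44.65 pos [0.6041 0.0034 0.2334] th 68.7 gap 0.143 grip 40.0 F [6.  7.1 1.6] q6 0.29
 shift mm [-0.8 -0.3  3.4] turn 59.6 tilt [ 0.23 -0.24 -0.  ]
```

Emit:
jog_arm(
  series=[
    [0,0,0,0,0,10,0],
    [0,0,0,0,0,10,0],
    [0,0,0,0,0,10,0],
    [0,0,0,0,0,10,0],
    [0,0,0,0,0,10,0],
    [0,0,0,0,0,10,0],
    [0,0,0,0,0,0,0],
  ],
)

```text
t: 45.52
eef_pos: [0.6046, 0.0026, 0.2334]
ee_rot: [[0.988, 0.156, 0.007], [0.156, -0.988, 0.001], [0.007, 0.0, -1.0]]
wrist_force: [7.6, 3.8, -0.5]
finger_gap: 0.144
grasp_force: 40.0
```

Emit:
jog_arm(
  series=[
    [0,0,0,0,0,0,0.8],
    [0,0,0,0,0,0,0.8],
    [0,0,0,0,0,0,0.8],
    [0,0,-0.025,0,0,0,0.8],
    [0,0,-0.025,0,0,0,0.8],
    [-0.015,-0.045,0,0,0,0,0.8],
    [-0.015,-0.045,0,0,0,0,0.8],
    [-0.015,-0.045,0,0,0,0,0.8],
  ],
)

```text
t: 46.52
eef_pos: [0.5355, 0.1294, 0.2812]
ee_rot: [[0.988, 0.156, -0.002], [0.156, -0.988, 0.0], [-0.002, -0.001, -1.0]]
wrist_force: [0.6, 0.3, -0.2]
finger_gap: 0.799
grasp_force: 0.0
```

Emit:
jog_arm(
  series=[
    [-0.015,-0.045,0,0,0,0,0.8],
    [-0.015,-0.045,0,0,0,0,0.8],
    [-0.015,-0.045,0,0,0,0,0.8],
    [0,0,0,0,0,0,0.8],
  ],
)

```text
t: 47.02
eef_pos: [0.4693, 0.2565, 0.2812]
ee_rot: [[0.987, 0.161, -0.002], [0.161, -0.987, -0.0], [-0.002, -0.0, -1.0]]
wrist_force: [-0.0, -0.4, 0.5]
finger_gap: 0.8
grasp_force: 0.0
```

```bash
python3 -c "
from h import *
need(.4346,.3731,.28,9.1)
p,d=look('top','t6.png')
print('bar',bar(d))
for b in blobs('top',d,.043,.058,.05,box=(.45,.58,-.07,.07),amin=150): print('in',*b)
for b in blobs('top',d,.062,.078,.07,box=(.45,.58,-.07,.05),amin=20): print('ring',*b)
for b in blobs('top',d,.06,.075,.068,box=(.35,.65,.2,.45),amin=20): print('full',*b)
p,d=look('scene','s6.png')
for b in blobs('scene',d,.055,.08,.068,box=(.3,.65,.2,.55)): print(*b)
"
```

```text
t47.02 pos [0.4693 0.2565 0.2812] th 9.3 gap 0.800 grip 0.0 F [-0.  -0.4  0.5] q6 1.81
 shift mm [ -15.5 -120.7    1.3] turn 0.2 tilt [-0.01  0.13 -0.  ]
bar (array([0.60094825, 0.00291351]), np.float64(7.899230595217517))
in 1186 [307.6 213.4] [ 0.5225 -0.0023] [ 0.5312 -0.0008] 0.0789 0.0504
ring 96 [310.7 216.5] [ 0.5127 -0.0103] [ 0.5121 -0.0105] 0.0357 0.0696
291 [388.9 228.8] [0.4442 0.3708] [0.4444 0.3712] 0.035 0.0654
261 [434.6 234.8] [0.4194 0.4912] [0.4197 0.4906] 0.0307 0.0585
```

Emit:
jog_arm(
  series=[
    [-0.005,-0.04,0,0,0,0,0.85],
    [-0.005,-0.04,0,0,0,0,0.85],
    [-0.005,-0.041,0,0,0,0,0.85],
    [0,0,0.05,0,0,0,0.85],
    [0,0,0.05,0,0,0,0.85],
    [0,0,0.04,0,0,0,0.85],
    [0,0,0.01,0,0,0,0.85],
    [0,0,0,0,0,0,0.85],
  ],
)

```text
t: 48.12
eef_pos: [0.4382, 0.3711, 0.1323]
ee_rot: [[0.988, 0.155, -0.0], [0.155, -0.988, -0.0], [-0.001, 0.0, -1.0]]
wrist_force: [-0.4, -0.3, 0.5]
finger_gap: 0.85
grasp_force: 0.0
```

Emit:
jog_arm(
  series=[
    [0,0,0,0,0,0,0.85],
    [0,0,0,0,0,0,0.85],
  ],
)

```text
t: 48.38
eef_pos: [0.4386, 0.3723, 0.1344]
ee_rot: [[0.988, 0.157, 0.003], [0.157, -0.988, 0.002], [0.003, -0.002, -1.0]]
wrist_force: [0.2, 0.5, -0.0]
finger_gap: 0.849
grasp_force: 0.0
```

```bash
python3 -c "
from h import *
need(.4346,.3731,.1135,9.1)"
```

```text
t48.38 pos [0.4386 0.3723 0.1344] th 9.0 gap 0.849 grip 0.0 F [ 0.2  0.5 -0. ] q6 2.02
 shift mm [-3.9 -1.4 20.9] turn -0.1 tilt [-0.09 -0.18  0.  ]
```

Emit:
jog_arm(
  series=[
    [-0.004,-0.001,0.011,0,0,0,0.85],
    [0,0,0.01,0,0,0,0.85],
    [0,0,0,0,0,0,0.85],
    [0,0,0,0,0,0,0.85],
  ],
)

```text
t: 48.88
eef_pos: [0.4333, 0.3721, 0.111]
ee_rot: [[0.988, 0.157, -0.0], [0.157, -0.988, -0.0], [-0.0, 0.0, -1.0]]
wrist_force: [-0.2, 1.6, -0.4]
finger_gap: 0.853
grasp_force: 0.0
```

```bash
python3 -c "
from h import *
need(.4346,.3731,.1135,9.1)"
```

```text
t48.88 pos [0.4333 0.3721 0.111 ] th 9.0 gap 0.853 grip 0.0 F [-0.2  1.6 -0.4] q6 2.03
 shift mm [ 1.4 -0.8 -2.5] turn -0.1 tilt [ 0.01  0.02 -0.  ]
```

Emit:
jog_arm(
  series=[
    [0.0013,-0.001,-0.0025,0,0,0,0.85],
    [0,0,0,0,0,0,0.3],
    [0,0,0,0,0,0,0.3],
    [0,0,0,0,0,0,0.3],
    [0,0,0,0,0,0,0.3],
    [0,0,0,0,0,0,0.3],
    [0,0,0,0,0,0,0.3],
    [0,0,0,0,0,0,0.3],
  ],
)

```text
t: 49.88
eef_pos: [0.4345, 0.3733, 0.1138]
ee_rot: [[0.988, 0.157, -0.0], [0.157, -0.988, 0.0], [-0.0, -0.0, -1.0]]
wrist_force: [-0.9, -0.2, 1.2]
finger_gap: 0.606
grasp_force: 40.0
```

```bash
python3 -c "
from h import *
need(.5126,-.0112,.1135,9.1)"
```

```text
t49.88 pos [0.4345 0.3733 0.1138] th 9.0 gap 0.606 grip 40.0 F [-0.9 -0.2  1.2] q6 2.03
 shift mm [1.69e+01 3.92e+02 3.00e-01] turn -0.1 tilt [-0.  0.  0.]
```

Emit:
jog_arm(
  series=[
    [0,0,-0.02,0,0,0,0.3],
    [0,0,-0.04,0,0,0,0.3],
    [0,0,-0.05,0,0,0,0.3],
    [0,0,-0.05,0,0,0,0.3],
    [0.002,0.0435,0,0,0,0,0.3],
    [0.002,0.0435,0,0,0,0,0.3],
    [0.002,0.0435,0,0,0,0,0.3],
    [0.002,0.0435,0,0,0,0,0.3],
  ],
)

```text
t: 50.88
eef_pos: [0.4695, 0.2013, 0.2745]
ee_rot: [[0.988, 0.157, 0.001], [0.157, -0.988, -0.0], [0.001, 0.0, -1.0]]
wrist_force: [0.6, 0.5, -2.8]
finger_gap: 0.603
grasp_force: 40.0
```

Emit:
jog_arm(
  series=[
    [0.002,0.0435,0,0,0,0,0.3],
    [0.002,0.0435,0,0,0,0,0.3],
    [0.002,0.0435,0,0,0,0,0.3],
    [0.002,0.0435,0,0,0,0,0.3],
    [0.001,0.0435,0,0,0,0,0.3],
    [0,0,0.02,0,0,0,0.3],
    [0,0,0.03,0,0,0,0.3],
    [0,0,0,0,0,0,0.3],
  ],
)

```text
t: 51.88
eef_pos: [0.5103, -0.0099, 0.2204]
ee_rot: [[0.988, 0.157, -0.007], [0.157, -0.988, 0.001], [-0.007, -0.002, -1.0]]
wrist_force: [0.2, 0.2, -2.4]
finger_gap: 0.604
grasp_force: 40.0
```

Emit:
jog_arm(
  series=[
    [0,0,0,0,0,0,0.3],
  ],
)

```text
t: 52.0
eef_pos: [0.5128, -0.0101, 0.2245]
ee_rot: [[0.987, 0.158, 0.001], [0.158, -0.987, 0.0], [0.001, 0.0, -1.0]]
wrist_force: [-0.6, 0.2, -2.7]
finger_gap: 0.605
grasp_force: 40.0
```

```bash
python3 -c "
from h import *
need(.5126,-.0112,.1558,9.1)"
```

```text
t52.00 pos [ 0.5128 -0.0101  0.2245] th 9.1 gap 0.605 grip 40.0 F [-0.6  0.2 -2.7] q6 1.29
 shift mm [-0.4  1.1 68.7] turn -0.0 tilt [ 0.   -0.03  0.  ]
```

Emit:
jog_arm(
  series=[
    [0,0.001,0.025,0,0,0,0.3],
    [0,0,0.015,0,0,0,0.3],
    [0,0,0.008,0,0,0,0.3],
    [0,0,0.006,0,0,0,0.3],
    [0,0,0.005,0,0,0,0.3],
    [0,0,0,0,0,0,0.3],
  ],
)

```text
t: 52.75
eef_pos: [0.5128, -0.0117, 0.1646]
ee_rot: [[0.988, 0.157, -0.0], [0.157, -0.988, 0.0], [-0.0, -0.0, -1.0]]
wrist_force: [0.7, 0.5, -3.0]
finger_gap: 0.599
grasp_force: 40.0
```

```bash
python3 -c "
from h import *
need(.5126,-.0112,.1558,9.1)"
```

```text
t52.75 pos [ 0.5128 -0.0117  0.1646] th 9.0 gap 0.599 grip 40.0 F [ 0.7  0.5 -3. ] q6 1.29
 shift mm [-0.1 -0.5  8.8] turn -0.1 tilt [-0.01  0.02  0.  ]
```

Seat it and release. Then lift and move well clear, towards the board side and back, for a last look.

Emit:
jog_arm(
  series=[
    [0,0,0.005,0,0,0,0.3],
    [0,0,0.003,0,0,0,0.3],
    [0,0,0,0,0,0,0.3],
    [0,0,0,0,0,0,0.85],
    [0,0,0,0,0,0,0.85],
    [0,0,0,0,0,0,0.85],
    [0,0,-0.04,0,0,0,0.85],
    [0,0,-0.05,0,0,0,0.85],
  ],
)

```text
t: 53.75
eef_pos: [0.512, -0.0116, 0.2465]
ee_rot: [[0.988, 0.157, -0.003], [0.157, -0.988, 0.0], [-0.003, -0.001, -1.0]]
wrist_force: [1.2, -0.2, 0.7]
finger_gap: 0.847
grasp_force: 0.0
```

Emit:
jog_arm(
  series=[
    [0,0,-0.04,0,0,0,0.85],
    [-0.01,-0.045,0,0,0,0,0.85],
    [-0.01,-0.045,0,0,0,0,0.85],
    [-0.01,-0.045,0,0,0,0,0.85],
    [-0.01,-0.045,0,0,0,0,0.85],
    [-0.01,-0.045,0,0,0,0,0.85],
    [-0.01,-0.045,0,0,0,0,0.85],
    [-0.01,-0.045,0,0,0,0,0.85],
  ],
)

```text
t: 54.75
eef_pos: [0.3937, 0.2898, 0.2872]
ee_rot: [[0.988, 0.157, 0.001], [0.157, -0.988, 0.0], [0.001, -0.0, -1.0]]
wrist_force: [0.8, -0.1, -0.4]
finger_gap: 0.851
grasp_force: 0.0
```

```bash
python3 -c "
from h import *
need(.5126,-.0112,.28,9.1)
p,d=look('top'); q,e=look('scene')
C=cloud('top',d)
for nm,x,y in [('gate',.5125,-.0115),('opp',.6927,.0172),('side',.6175,-.0863),('side2',.589,.0917),('cell--',.4193,-.2943),('cell++',.5047,-.2337)]:
    m=(np.hypot(C[...,0]-x,C[...,1]-y)<.04)&(C[...,2]<.118)&(C[...,2]>(.055 if 'cell' in nm else .09)); print(nm,m.sum(),C[m].mean(0).round(4) if m.sum() else '',np.percentile(C[m][:,2],[10,50,98]).round(4) if m.sum() else '')
a=cv2.resize(p[120:260,250:430,::-1],(400,311),interpolation=cv2.INTER_CUBIC); b=cv2.resize(q[150:300,140:300,::-1],(400,375),interpolation=cv2.INTER_CUBIC)
c=np.zeros((375,800,3),np.uint8);c[:311,:400]=a;c[:,400:]=b;cv2.imwrite('pics/fin.png',np.clip(c*1.6,0,255).astype(np.uint8))"
```

```text
t54.75 pos [0.3937 0.2898 0.2872] th 9.0 gap 0.851 grip 0.0 F [ 0.8 -0.1 -0.4] q6 1.94
 shift mm [ 70.3 315.9   7.2] turn -0.1 tilt [-0.02 -0.06 -0.  ]
gate 328 [ 0.5117 -0.011   0.1084] [0.1044 0.1088 0.1143]
opp 293 [0.6895 0.0159 0.1081] [0.1042 0.1083 0.1148]
side 0  
side2 165 [0.588  0.0925 0.1086] [0.104  0.1087 0.1153]
cell-- 66 [ 0.4209 -0.2921  0.0629] [0.0584 0.063  0.0685]
cell++ 47 [ 0.503  -0.2338  0.0622] [0.056  0.0629 0.0695]
```

View pics/fin.png

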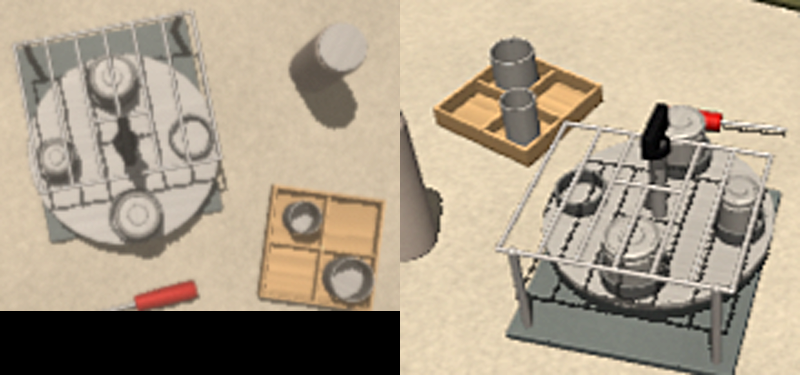

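The crop shows both wide full tins seated, at (135,215) and (113,80), and the slim one at (55,158). Both empties stand upright in their own cells at (302,218) and (348,278). The gripper is clear, so I'm handing in.

```bash
python3 -c "
from workcell import ticket
print(ticket.hand_in())"
```

```text
the job is handed in; nothing more can be done
None
```

Job handed in at about 55 s of the 210 s: both empty tins stand upright in separate crate cells, and all three full tins (two wide, one slim) are fully down in pockets of their own size; the hand-in returned no verdict.

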